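# Clear the sample plate and hold the viewing mirror on the target

## Robot

A 6-joint arm with a two-finger parallel gripper is mounted at the origin on the work surface. World frame = base frame: x ahead of the robot, y to its left, z up, the work surface at z = 0. Lengths are in m, angles in rad, forces in N, time in s.
With the tool pointing down it reaches from about 0.3 to 0.775 m from the base axis. Payload 14.6 kg.
Tool frame: the origin (TCP) lies between the finger pads; the fingertips stand 19 mm ahead of it and the grasp point (between the pads) is the TCP (tips_ahead is the distance from the TCP to the fingertips, in m); z points along the fingers, y is the direction in which the jaws open and shut (so a half turn about z gives the same grasp; the last joint's range is limited). The gripper opens to 94 mm and grips with 3 to 60 N. Pads are 16 mm wide; open, the fingers measure 119 mm over their backs; the gripper's body (75 mm by 177 mm) begins 78 mm behind the grasp point.
Start: joints at [-0.067, 0.3, 1.521, -0, 1.321, -0.067], TCP at [0.55, -0, 0.224] pointing down, gripper open.
Joint ranges: [-3.03, 3.03], [-0.79, 2.21], [0.23, 2.52], [-1.04, 4.18], [0, 3.07], [-2.55, 2.55]. Speed limits (rad/s): [2.22, 2.22, 2.57, 3.14, 3.14, 3.14].

## Interface

Orientations are given as a unit quaternion [w, x, y, z].
In Python, from cell import get_state, camera, camera_params, close_job, tips_ahead gives the robot as it stands.
- The arm moves only by the tool jog_arm, never from a script. Its argument "rows" is a list of rows, each an object with "slide": the shift along the tool's x, y, z scaled (see below), a list of three; "twist": the turn, a rotation vector about the tool's x, y, z scaled (see below), a list of three. In form: [{"slide": [dx, dy, dz], "twist": [rx, ry, rz]}, ...]. A call has 1 to 8 rows; each row shifts and turns the pose as measured when the row begins, along the tool's axes as they then stand; what a row does not reach is not made up. The controller multiplies each number of a shift by 50 mm and each number of a turn by 2 pi rad. A row lasts 1/12 s, in which the tool goes at most 41.7 mm and 7.16 degrees, less where a joint would pass 70% of its speed; a pose out of reach is approached as far as the arm can. A call with a number of a shift or a turn outside -1 to 1 is refused whole. A call with a gripper value outside its range is refused whole. "claw" is the gripper's target within -1 to 1 (shut at 1, half-way at 0, fully open at -1), set as the call begins (left out, the last holds). The fingers move at their own pace and stop on an object; "squeeze" is the grip in N (left out, the last holds). Time passes only in rows, so rows that do not move let the fingers close. It gives the time, the measured TCP pose, the force and the opening at its end, in the units of the state.
- get_state(): the state, without advancing time (a new reading comes with each control period).
- camera(name): name is "scene" or "side" or "wrist"; returns (picture, depth): 400x640x3 uint8, blue, green, red; 400x640 float32, m along the optical axis (not along the pixel's ray), 0 where there is no reading.
- camera_params(name): a dict with "fx", "fy", "cx", "cy" (pixels), "rvec" (rotation vector, rad) and "tvec" (3), from world to camera coordinates, as OpenCV has them. Camera axes: x right, y down, z forward; pixel columns grow to the right and rows downward; lengths in m; the calibration is good to about 2 mm. A picture is of the moment at which its call begins: read the wrist's pose just before it. camera_params takes no time and is no camera call; for the wrist camera it gives the pose at the moment of the call.
- close_job(): hands the job in, once; it reports no verdict.
The state is a dict: "time_s": time; "joint_pos": joint angles; "qd": joint speeds; "tau": joint torques, N m; "tool_pos": TCP position; "orientation": TCP orientation; "contact_force": force on the tool from outside, world axes, zero at the start; "torque": the same for the moment, N m; "grip_width": opening from 0.0 (shut) to 1.0 (fully open).
Only numpy, scipy, OpenCV 4.12 (cv2) and the standard library are available. Lean on these libraries where they do the work, as an engineer would, in place of code of your own. Each camera call takes 0.05 s, during which the arm holds its last target.

## Task

Wipe the four broken ceramic pieces off the sample plate into the trough along its near edge with the scraper block, without touching the pieces with the gripper or its fingers, and stand the scraper back upright on its rubber mat. Then take the upright pin of the spring-loaded mirror's lever in the gripper and swing the mirror until the bench camera on the rail sees the round mark of the target board in the glass. Finish holding the pin there, because the mirror springs back if let go; leave the bottles alone.

Things in the scene. Friction and masses are not known exactly. Their poses are not given: they have to be found in the camera images.
- station: fixed aluminium rail, 360 x 60 x 14 mm, with mirror and white bench camera (83 mm high). Origin on the bench under the mirror's pivot; x runs along the rail to the camera, z up. The lens is 190 mm from the pivot and looks along -x at the mirror, 60 mm above the bench. Glass 62 wide x 44 mm high, centre 60 mm up, its face on the upright pivot axis; frame top 86 mm up.
- mirror (a joint): turn of the mirror about its upright pivot, rad, anticlockwise from above, 0 (rest) to 1.05. The glass faces 0.262 rad (15 degrees) + this value anticlockwise from the station's x; the lever points exactly backwards from the glass. A spring drives it back to 0: 0.15 N m at 0 and 0.3 N m more per rad (1.3 to 3.8 N at the pin).
- grip_pin: upright round steel pin, 14 mm diameter, at the end of the lever behind the mirror, 120 mm from the pivot axis; free part from 56 to 106 mm above the bench. Origin on its axis, 86 mm above the bench, where it is best gripped. The flat lever bar below it has its top 50 mm above the bench. It goes round with the mirror and also turns freely on its own axis, so the gripper need not turn with it.
- sightline: no solid thing: the camera's line of sight after the mirror. Origin on the pivot axis, 60 mm above the bench; its x axis runs along the reflected line, z up. It lies 0.524 rad + 2 x joint mirror anticlockwise from the station's x (equal angles). The camera sees the mark when this line meets it.
- mark (a point): centre of the round mark (50 mm diameter ring with a cross) on the upright white target board, 70 wide x 12 thick x 62 mm high, fixed at the left (+y) end of the plate, the marked face towards the plate and the mirror (-y of the plate). 60 mm above the bench.
- plate: fixed dark grey sample plate with aluminium trough. Origin on the bench under the centre of the work area, z up. Work area: top 30 mm above the bench, x -65 to 65, y -90 to 90 mm (target board's face at y = 102). Trough along the -x edge, robot side: x -145 to -65, y -90 to 90 mm outside, walls and floor 5 mm, rim 30 mm high, level with the plate. Pieces' middles start in x -50..25, y -60..60.
- mat: fixed flat grey rubber mat, 130 (x) x 70 (y) x 4 mm, on which the scraper stands at the start. Origin under its centre, on the bench.
- scraper_mid (a point): middle of the scraper block, 36 mm above its flat underside. Grey plastic foot 90 long (x) x 26 thick (y) x 28 mm high, centred below a wooden handle 50 long (x) x 18 thick (y), from 28 to 72 mm above the underside; grip the handle across its 18 mm thickness. About 0.12 kg, stands by itself.
- chip1_mid (a point): angular white ceramic fragment, about 24 x 18 x 18 mm high, loose on the plate; this point is its middle, 9 mm above its underside
- chip2_mid (a point): angular white ceramic fragment, about 24 x 18 x 18 mm high, loose on the plate; this point is its middle, 9 mm above its underside
- chip3_mid (a point): angular white ceramic fragment, about 24 x 18 x 18 mm high, loose on the plate; this point is its middle, 9 mm above its underside
- chip4_mid (a point): angular white ceramic fragment, about 24 x 18 x 18 mm high, loose on the plate; this point is its middle, 9 mm above its underside
- sample_a: small sample jar, 32 mm diameter, 70 mm high, bystander; origin under its centre
- sample_b: small sample jar, 32 mm diameter, 70 mm high, bystander; origin under its centre
- water: clear bottle, 62 mm diameter, 190 mm high, bystander; origin under its centre
Not all that is in view belongs to the job. What is meant by the part that bears scraper_mid is not pink, and is the smaller of those in its own colour.

How it is judged:
By the outcome, as a careful person would: the job done as asked, in the order asked, and still so for the second after the job is handed in, while the arm keeps its last pose, push and grip.
It also fails if it takes over 62 s, if anything falls off the work surface, if the arm or the gripper's body presses on something with over 40 N, if the wrist force passes 120 N, or if a joint passes its speed limit or range.

## Working session

There is one attempt and no reset: what is moved stays moved. The work goes in short steps, Python scripts to look and compute and a tool call to move; the robot and the scene stay as the last step left them, time stands still between calls to the robot, and variables do not carry over. Pictures are saved under pics/ and viewed, and the job is handed in when it is done.

Besides the shell and the picture viewer there is one more tool, called after "Request:" in YAML: its name, and indented under it one key for each argument. jog_arm: Moves the arm, as the interface text tells. Its arguments: {"type":"object","properties":{"rows":{"type":"array"},"claw":{"type":"number"},"squeeze":{"type":"number"}},"required":["rows"]}

```bash
ls; mkdir -p pics; cat > h.py <<'E'
import numpy as np, cv2
from cell import *
def P(n):
    p=camera_params(n);K=np.array([[p['fx'],0,p['cx']],[0,p['fy'],p['cy']],[0,0,1]]);R=cv2.Rodrigues(np.array(p['rvec'],float))[0];return K,R,np.array(p['tvec'],float).ravel()
def plane(n,u,v,z,pp=None):
    K,R,t=pp or P(n);d=R.T@np.linalg.inv(K)@np.array([u,v,1.]);c=-R.T@t;return c+d*(z-c[2])/d[2]
def dep(n,u,v,D,pp=None):
    K,R,t=pp or P(n);return R.T@(np.linalg.inv(K)@np.array([u,v,1.])*D[int(v),int(u)]-t)
def proj(n,X,pp=None):
    K,R,t=pp or P(n);c=K@(R@np.array(X,float)+t);return c[:2]/c[2]
E
python3 - <<'E'
from h import *
for n in ['scene','side','wrist']:
    pp=P(n);I,D=camera(n);cv2.imwrite(f'pics/{n}0.png',I);np.savez(f'{n}0.npz',I=I,D=D,K=pp[0],R=pp[1],t=pp[2]);print(n,pp)
print(get_state(),tips_ahead)
E
```

```text
pics
scene (array([[427.59541146,   0.        , 318.01854003],
       [  0.        , 427.59541146, 195.75825245],
       [  0.        ,   0.        ,   1.        ]]), array([[-0.43414055,  0.90082951, -0.0053079 ],
       [ 0.52384022,  0.24765422, -0.81502074],
       [-0.73288022, -0.35661405, -0.57940747]]), array([ 0.19136105, -0.2231873 ,  1.30349263]))
side (array([[517.9871066 ,   0.        , 325.59383535],
       [  0.        , 517.9871066 , 203.38303002],
       [  0.        ,   0.        ,   1.        ]]), array([[-0.84059919, -0.5416206 , -0.00633512],
       [-0.32295227,  0.51054531, -0.79689731],
       [ 0.43485037, -0.66782529, -0.60408157]]), array([0.49706772, 0.23256258, 1.06387495]))
wrist (array([[286.15975238,   0.        , 319.17756372],
       [  0.        , 286.15975238, 197.46074321],
       [  0.        ,   0.        ,   1.        ]]), array([[ 9.99997844e-01, -7.82003862e-04, -1.92342396e-03],
       [-1.98777557e-04, -9.58165521e-01,  2.86214595e-01],
       [-2.06677944e-03, -2.86213596e-01, -9.58163611e-01]]), array([-0.54919573, -0.02898627,  0.39347946]))
{'time_s': 0.15, 'joint_pos': array([-6.65906244e-02,  3.00349282e-01,  1.52142287e+00, -4.17084001e-05,
        1.32070585e+00, -6.65866699e-02]), 'qd': array([-2.17774552e-04, -2.87812193e-03, -1.05911420e-03, -1.94481349e-04,
       -6.19570238e-05, -2.59338446e-04]), 'tau': array([-2.50185103e-04, -5.31960297e+01, -3.52822959e+01,  7.07691838e-02,
        2.35654798e-02, -3.66386917e-05]), 'tool_pos': array([5.49819860e-01, 4.04518807e-06, 2.24020078e-01]), 'orientation': array([-3.19849296e-04,  7.07104454e-01,  7.07108970e-01, -3.06701376e-04]), 'contact_force': array([-0.25219836, -0.06698477, -0.02112807]), 'torque': array([ 0.00498022, -0.01895365, -0.02628308]), 'grip_width': 1.0009740118279917} 0.019
```

View pics/scene0.png

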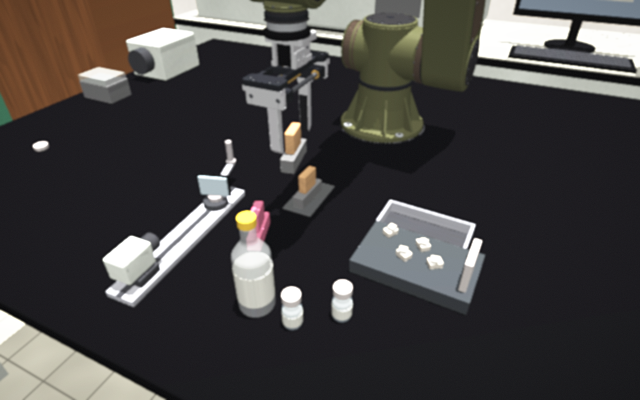

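View pics/side0.png

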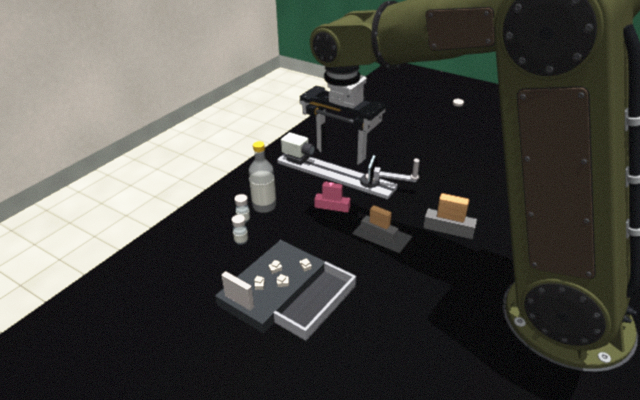

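View pics/wrist0.png

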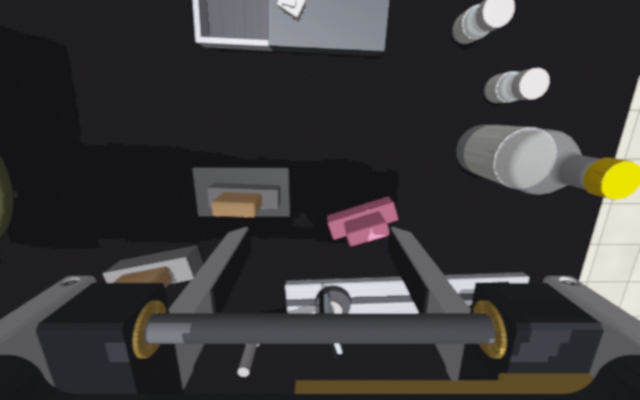

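Three blocks could be the scraper: pink (scene 262,222), a large light-grey foot (scene 293,150) and a smaller dark-grey one on the mat (scene 308,187). The one on the mat fits, since it isn't pink and is the smaller of the two grey ones. I'll confirm that with enlarged crops.

```bash
python3 - <<'E'
import cv2,numpy as np
def c(n,x0,y0,x1,y1,k):
    return cv2.resize(cv2.imread(f'pics/{n}0.png')[y0:y1,x0:x1],None,fx=k,fy=k,interpolation=cv2.INTER_CUBIC)
cv2.imwrite('pics/c1.png',c('side',310,140,490,260,4.4))
cv2.imwrite('pics/c2.png',c('side',205,230,365,340,5))
cv2.imwrite('pics/c3.png',c('scene',340,190,500,310,5))
cv2.imwrite('pics/c4.png',c('scene',90,120,350,310,3))
E
```

```text
(no output)
```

View pics/c1.png

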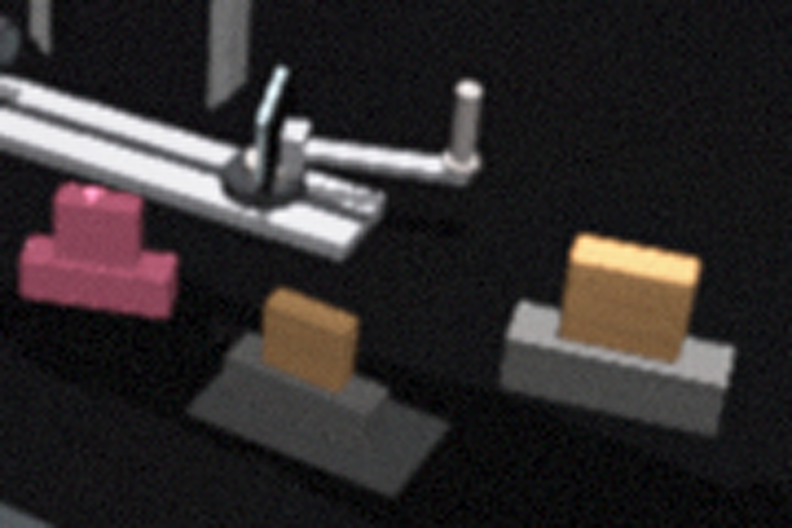

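View pics/c2.png

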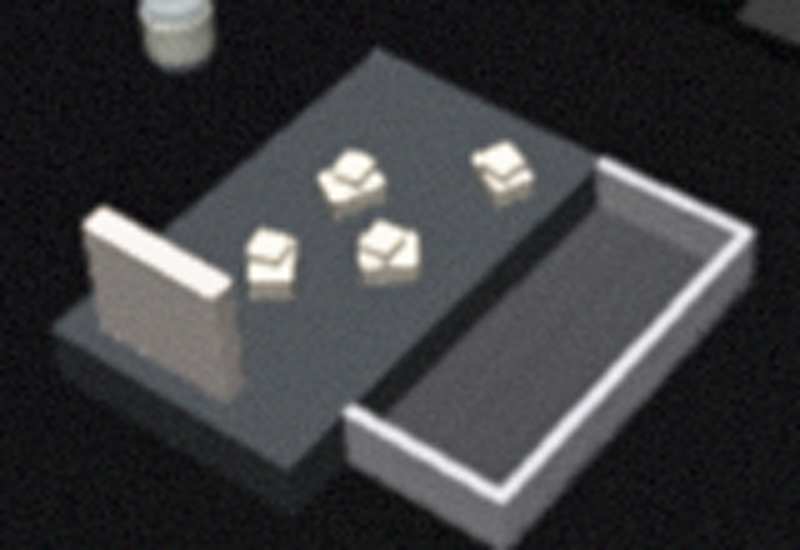

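View pics/c3.png

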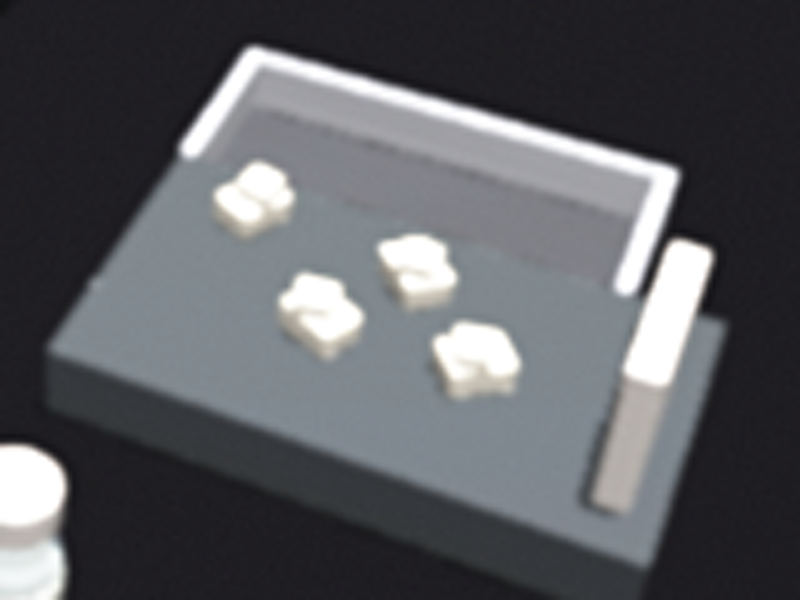

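View pics/c4.png

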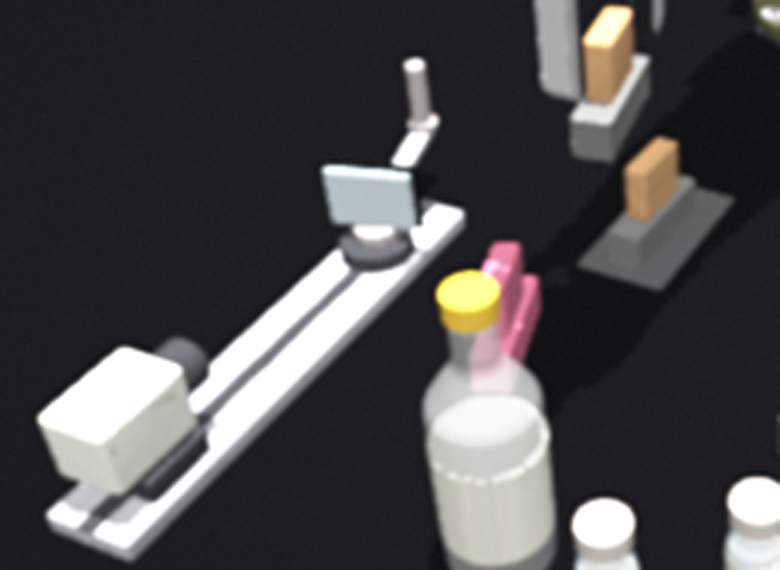

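```bash
cat >> h.py <<'E'
E
python3 - <<'E'
from h import *
f=lambda n,L,ox,oy,k,z:[print(n,m,np.round(plane(n,ox+a/k,oy+b/k,z),4)) for m,a,b in L]
f('side',[('A',378,48),('B',597,158),('C',754,232),('D',503,498),('E',345,410),('F',290,468),('G',52,328)],205,230,5,.03)
f('scene',[('A',46,348),('B',185,155),('C',250,46),('D',680,172),('E',625,292),('F',728,322),('G',645,568)],340,190,5,.03)
# chips tops z~.048 ; use mask
for n in ['side','scene']:
    I=cv2.imread(f'pics/{n}0.png');d=np.load(n+'0.npz')['D']
    x0,y0,x1,y1=(262,250,320,292) if n=='side' else (378,218,448,274)
    if n=='side': x0=250
    m=np.zeros(I.shape[:2],np.uint8);m[y0:y1,x0:x1]=(I.min(2)>150)[y0:y1,x0:x1]*255
    nn,_,st,c=cv2.connectedComponentsWithStats(m)
    for s,q in zip(st[1:],c[1:]):
        if s[4]>20: print(n,s,q,'plane .039',np.round(plane(n,*q,.041),4),'dep',np.round(dep(n,*q,d),4))
print('handle top corners side z.076')
f('side',[('a',264,305),('b',285,290),('c',357,318),('d',338,335)],310,140,4.4,.076)
f('scene',[('a',628,178),('b',662,138),('c',680,150),('d',648,192)],90,120,3,.076)
print('mat');f('side',[('a',188,410),('c',393,496),('d',448,430)],310,140,4.4,.004)
f('scene',[('a',580,263),('c',660,288),('d',733,202)],90,120,3,.004)
print('pin top .106');f('side',[('p',468,92)],310,140,4.4,.106);f('scene',[('p',414,66)],90,120,3,.106)
print('rail .014');f('side',[('p',384,207),('q',345,260)],310,140,4.4,.014);f('scene',[('c',428,203),('p',465,215),('q',130,560),('r',48,520)],90,120,3,.014)
print('rail bot q',end='');f('side',[('q',345,262)],310,140,4.4,.0)
print('mirror top .086');f('scene',[('p',325,168),('q',414,172)],90,120,3,.086);
E
```

```text
side A [0.6201 0.15   0.03  ]
side B [0.4929 0.1573 0.03  ]
side C [0.4107 0.1597 0.03  ]
side D [0.4204 0.3364 0.03  ]
side E [0.4991 0.334  0.03  ]
side F [0.4993 0.3692 0.03  ]
side G [0.6287 0.3642 0.03  ]
scene A [0.6227 0.1507 0.03  ]
scene B [0.4952 0.1591 0.03  ]
scene C [0.4116 0.1595 0.03  ]
scene D [0.4207 0.3416 0.03  ]
scene E [0.5023 0.3346 0.03  ]
scene F [0.5026 0.3716 0.03  ]
scene G [0.6336 0.3643 0.03  ]
side [300 259  12  10  77] [305.22077922 263.11688312] plane .039 [0.5194 0.1936 0.041 ] dep [0.5168 0.1972 0.0453]
side [269 260  13  11  91] [274.74725275 264.98901099] plane .039 [0.5723 0.2341 0.041 ] dep [0.5688 0.2382 0.0461]
side [277 274  12  10 100] [282.35 279.05] plane .039 [0.5328 0.2595 0.041 ] dep [0.53   0.2629 0.0455]
side [254 276  10  11  93] [258.84946237 281.22580645] plane .039 [0.5709 0.2913 0.041 ] dep [0.5662 0.2962 0.0479]
scene [418 218  30   9 151] [436.96688742 220.69536424] plane .039 [0.4567 0.27   0.041 ] dep [0.4214 0.2661 0.0141]
scene [382 222  17  15 173] [390.70520231 229.04046243] plane .039 [0.5207 0.1951 0.041 ] dep [0.5262 0.
[... 582 characters left out ...]
36  0.076 ]
scene c [ 0.4382 -0.0041  0.076 ]
scene d [ 4.974e-01 -2.000e-04  7.600e-02]
mat
side a [0.5038 0.0128 0.004 ]
side c [0.3759 0.0151 0.004 ]
side d [ 0.3741 -0.0493  0.004 ]
scene a [ 0.5078 -0.0531  0.004 ]
scene c [0.5092 0.0138 0.004 ]
scene d [0.3863 0.0167 0.004 ]
pin top .106
side p [ 0.4521 -0.2198  0.106 ]
scene p [ 0.459  -0.2206  0.106 ]
rail .014
side p [ 0.4936 -0.2085  0.014 ]
side q [ 0.4887 -0.1467  0.014 ]
scene c [ 0.5021 -0.1909  0.014 ]
scene p [ 0.5036 -0.1558  0.014 ]
scene q [ 0.8643 -0.1366  0.014 ]
scene r [ 0.8628 -0.2009  0.014 ]
rail bot qside q [ 0.4956 -0.1621  0.    ]
mirror top .086
scene p [ 0.5808 -0.2129  0.086 ]
scene q [ 0.5582 -0.153   0.086 ]
```

The crops confirm the target. The small dark-grey foot with the wooden handle (side 395,222) stands on the mat, and the light-grey one (side 450,212) is clearly bigger. Next I'll measure the handle in the wrist view and the obstacles around it.

```bash
python3 - <<'E'
from h import *
for n in ['wrist','scene','side']:
    z=np.load(n+'0.npz');pp=(z['K'],z['R'],z['t']);I=z['I'];D=z['D']
    hsv=cv2.cvtColor(I,cv2.COLOR_BGR2HSV)
    m=cv2.inRange(hsv,(5,60,50),(25,255,255))
    nn,lab,st,c=cv2.connectedComponentsWithStats(m)
    for i in range(1,nn):
        if st[i][4]>60:
            v,u=np.where(lab==i);X=np.array([dep(n,a,b,D,pp) for a,b in zip(u,v) if D[b,a]>0])
            if len(X) and X[:,2].max()<.15:
                h=np.percentile(X[:,2],95);T=X[X[:,2]>h-.006]
                r=cv2.minAreaRect((T[:,:2]*1000).astype(np.float32))
                print(n,st[i],'top z',round(h,4),'mean top',T.mean(0).round(4),r)
    for nm,lo,hi in [('pink',(160,80,40),(180,255,255)),('yellow',(22,150,100),(35,255,255))]:
        v,u=np.where(cv2.inRange(hsv,lo,hi)>0);X=np.array([dep(n,a,b,D,pp) for a,b in zip(u,v) if D[b,a]>0])
        if len(X): print(n,nm,np.median(X,0).round(3),X.min(0).round(3),X.max(0).round(3))
for n,u,v,z in [('scene',291,294,.07),('scene',342,287,.07),('side',241,200,.07),('side',238,221,.07),('scene',293,165,.028)]: print(n,plane(n,u,v,z).round(3))
I=cv2.imread('pics/wrist0.png');cv2.imwrite('pics/c5.png',cv2.resize(I[150:300,90:310],None,fx=3.6,fy=3.6,interpolation=cv2.INTER_CUBIC))
E
```

```text
wrist [ 212  193   49   25 1102] top z 0.0771 mean top [ 0.4519 -0.0206  0.0758] ((451.2105712890625, -21.62328338623047), (18.56248664855957, 49.969398498535156), 88.1966781616211)
wrist pink [ 0.605 -0.049  0.029] [ 0.559 -0.105 -0.002] [0.662 0.009 0.209]
wrist yellow [0.754 0.04  0.189] [0.745 0.026 0.174] [0.774 0.053 0.192]
scene [297 165  20  29 418] top z 0.0762 mean top [ 0.4534 -0.0194  0.0748] ((451.50665283203125, -20.038599014282227), (17.667404174804688, 49.68669509887695), 87.58414459228516)
scene pink [ 0.6   -0.047  0.029] [ 0.497 -0.133 -0.003] [0.756 0.05  0.165]
scene yellow [0.769 0.042 0.18 ] [ 0.542 -0.139 -0.003] [0.775 0.053 0.189]
side [437 193  33  29 742] top z 0.0965 mean top [ 0.3121 -0.1292  0.0947] ((312.75262451171875, -130.221435546875), (66.52661895751953, 30.677927017211914), 11.023696899414062)
side [369 205  23  24 407] top z 0.0763 mean top [ 0.4487 -0.0198  0.0745] ((448.7330322265625, -21.612102508544922), (22.9053955078125, 50.45655059814453), 83.1870346069336)
side pink [ 0.604 -0.048  0.026] [ 0.559 -0.157 -0.005] [ 0.69  -0.027  0.075]
side yellow [0.754 0.044 0.188] [0.745 0.027 0.176] [0.772 0.055 0.192]
scene [0.77  0.113 0.07 ]
scene [0.723 0.178 0.07 ]
side [0.761 0.119 0.07 ]
side [0.714 0.186 0.07 ]
scene [ 0.373 -0.101  0.028]
```

View pics/c5.png

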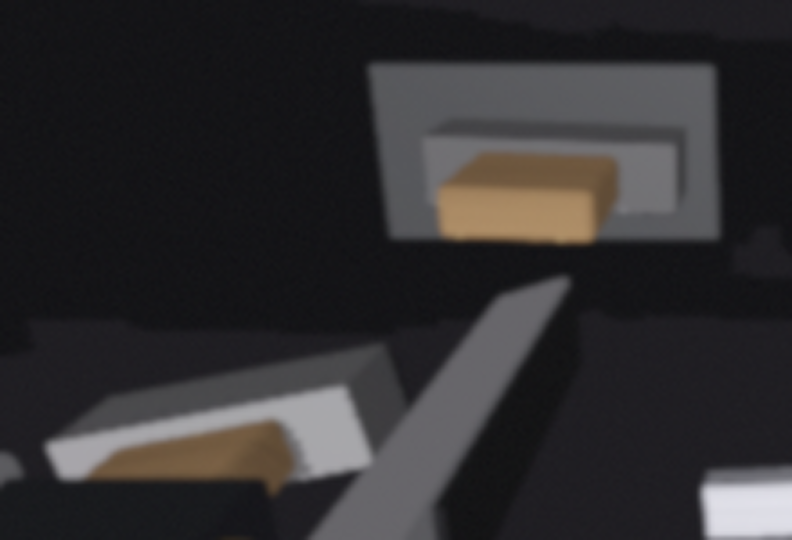

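Request:
jog_arm:
  rows:
    - {"slide": [0,0,0],"twist": [0,0,0.0199]}
    - {"slide": [0,0,0],"twist": [0,0,0.0199]}
    - {"slide": [0,0,0],"twist": [0,0,0.0199]}
    - {"slide": [0,0,0],"twist": [0,0,0.0199]}
    - {"slide": [0,0,0],"twist": [0,0,0.0199]}
    - {"slide": [0,0,0],"twist": [0,0,0.0199]}
    - {"slide": [0,0,0],"twist": [0,0,0.0199]}
    - {"slide": [0,0,0],"twist": [0,0,0.0199]}
  claw: 0
  squeeze: 30

```text
time_s: 0.82
tool_pos: [0.5489, 0.0001, 0.2219]
orientation: [-0.001, 0.96, 0.28, -0.002]
contact_force: [0.5, -0.2, -0.8]
grip_width: 0.506
```

```bash
cat > to.py <<'E'
import sys;from h import *
from scipy.spatial.transform import Rotation as Ro
# to.py x y z jawdeg(world, mod 180)
x,y,z,j=map(float,sys.argv[1:5]);s=get_state();q=s['orientation'];R=Ro.from_quat([q[1],q[2],q[3],q[0]])
M=R.as_matrix();ja=np.degrees(np.arctan2(M[1,1],M[0,1]));d=(j-ja+90)%180-90
# target orientation: vertical down, jaw at ja+d
a=np.radians(ja+d);ty=np.array([np.cos(a),np.sin(a),0]);tz=np.array([0,0,-1.]);T=np.stack([np.cross(ty,tz),ty,tz],1)
rv=Ro.from_matrix(M.T@T).as_rotvec()
sl=M.T@(np.array([x,y,z])-s['tool_pos'])/.05
print('t',round(s['time_s'],2),'pos',s['tool_pos'].round(4),'jaw',ja.round(2),'q6',s['joint_pos'][5].round(2),'F',s['contact_force'].round(1),'w',round(s['grip_width'],3))
print('slide total',sl.round(3),'twist total',(rv/2/np.pi).round(4),' slide if turned first',(T.T@(np.array([x,y,z])-s['tool_pos'])/.05).round(3))
E
python3 to.py .4512 -.0208 .15 -92
```

```text
t 0.82 pos [5.489e-01 1.000e-04 2.219e-01] jaw -57.51 q6 0.94 F [ 0.5 -0.2 -0.8] w 0.506
slide total [-1.867 -0.694  1.448] twist total [-0.0003  0.0008  0.0958]  slide if turned first [-1.939  0.485  1.438]
```

Request:
jog_arm:
  rows:
    - {"slide": [0,0,0.28],"twist": [0,0,0.0192]}
    - {"slide": [0,0,0.28],"twist": [0,0,0.0192]}
    - {"slide": [0,0,0.28],"twist": [0,0,0.0192]}
    - {"slide": [0,0,0.28],"twist": [0,0,0.0192]}
    - {"slide": [0,0,0.28],"twist": [0,0,0.0192]}
    - {"slide": [-0.65,0.16,0],"twist": [0,0,0]}
    - {"slide": [-0.65,0.16,0],"twist": [0,0,0]}
    - {"slide": [-0.65,0.16,0],"twist": [0,0,0]}

```text
time_s: 1.48
tool_pos: [0.4486, -0.0173, 0.1447]
orientation: [-0.0, 0.999, -0.034, -0.006]
contact_force: [0.3, -0.4, 0.8]
grip_width: 0.503
```

```bash
python3 to.py .4512 -.0208 .0565 -92; python3 - <<'E'
from h import *
I,D=camera('side');J,_=camera('wrist');cv2.imwrite('pics/s1.png',np.hstack([cv2.resize(I[130:270,300:500],(400,280)),cv2.resize(J,(400,280))]))
E
```

```text
t 1.48 pos [ 0.4486 -0.0173  0.1447] jaw -93.85 q6 1.52 F [ 0.3 -0.4  0.8] w 0.503
slide total [0.076 0.068 1.763] twist total [-0.0001  0.0018 -0.0051]  slide if turned first [0.054 0.069 1.764]
```

View pics/s1.png

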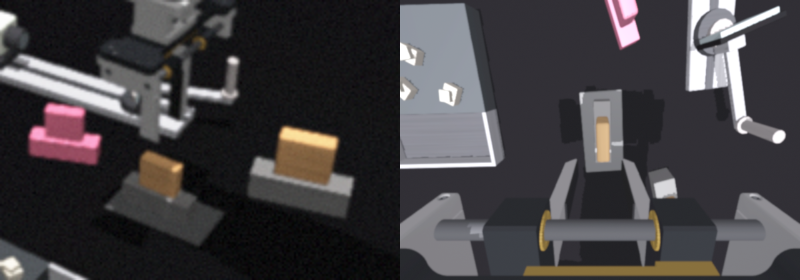

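The wrist view shows the handle (about 602,138 in the mosaic) on the centreline between the half-open fingers, so I'm lowering.

Request:
jog_arm:
  rows:
    - {"slide": [0.07,0.068,0.2],"twist": [0,0.0018,-0.005]}
    - {"slide": [0,0,0.45],"twist": [0,0,0]}
    - {"slide": [0,0,0.45],"twist": [0,0,0]}
    - {"slide": [0,0,0.4],"twist": [0,0,0]}
    - {"slide": [0,0,0.15],"twist": [0,0,0]}
    - {"slide": [0,0,0.0],"twist": [0,0,0]}

```text
time_s: 2.08
tool_pos: [0.452, -0.0216, 0.0617]
orientation: [-0.0, 1.0, -0.018, 0.003]
contact_force: [0.0, 0.0, -0.4]
grip_width: 0.5
```

```bash
python3 to.py .4512 -.0208 .0565 -92
```

```text
t 2.08 pos [ 0.452  -0.0216  0.0617] jaw -92.02 q6 1.48 F [ 0.   0.  -0.4] w 0.5
slide total [-0.018 -0.015  0.104] twist total [-0.     -0.0009 -0.    ]  slide if turned first [-0.017 -0.015  0.104]
```

Request:
jog_arm:
  rows:
    - {"slide": [-0.018,-0.015,0.11],"twist": [0,-0.0009,0]}
    - {"slide": [0,0,0.0],"twist": [0,0,0]}

```text
time_s: 2.25
tool_pos: [0.4519, -0.0207, 0.0567]
orientation: [-0.0, 1.0, -0.018, 0.0]
contact_force: [-0.4, 0.0, -0.7]
grip_width: 0.5
```

Request:
jog_arm:
  rows:
    - {"slide": [0,0,0],"twist": [0,0,0]}
    - {"slide": [0,0,0.0],"twist": [0,0,0]}
    - {"slide": [0,0,0],"twist": [0,0,0]}
    - {"slide": [0,0,0.0],"twist": [0,0,0]}
    - {"slide": [0,0,0],"twist": [0,0,0]}
    - {"slide": [0,0,0.0],"twist": [0,0,0]}
  claw: 1
  squeeze: 40

```text
time_s: 2.75
tool_pos: [0.4537, -0.0208, 0.0597]
orientation: [0.0, 1.0, -0.017, 0.002]
contact_force: [0.1, 0.2, -0.6]
grip_width: 0.188
```

```bash
python3 to.py .4512 -.0208 .165 -92
```

```text
t 2.75 pos [ 0.4537 -0.0208  0.0597] jaw -92.0 q6 1.48 F [ 0.1  0.2 -0.6] w 0.188
slide total [-0.04   0.003 -2.106] twist total [ 0.0001 -0.0008  0.    ]  slide if turned first [-5.100e-02  2.000e-03 -2.105e+00]
```

Request:
jog_arm:
  rows:
    - {"slide": [0,0,-0.3],"twist": [0,0,0]}
    - {"slide": [0,0,-0.6],"twist": [0,0,0]}
    - {"slide": [0,0,-0.6],"twist": [0,0,0]}
    - {"slide": [0,0,-0.6],"twist": [0,0,0]}
    - {"slide": [0,0,-0.1],"twist": [0,0,0]}
    - {"slide": [0,0,0],"twist": [0,0,0]}

```text
time_s: 3.25
tool_pos: [0.4517, -0.0206, 0.1733]
orientation: [0.0, 1.0, -0.018, 0.0]
contact_force: [0.5, 0.2, -2.6]
grip_width: 0.187
```

```bash
python3 to.py .604 .2 .165 -2.7;python3 - <<'E'
from h import *
I,D=camera('side');J,_=camera('wrist');cv2.imwrite('pics/s2.png',np.hstack([cv2.resize(I[130:270,300:500],(400,280)),cv2.resize(J,(400,280))]))
print(get_state()['tool_pos'],get_state()['tool_pos'])
E
```

```text
t 3.25 pos [ 0.4517 -0.0206  0.1733] jaw -92.01 q6 1.48 F [ 0.5  0.2 -2.6] w 0.187
slide total [ 2.89  -4.516  0.169] twist total [ 1.000e-04 -1.000e-04 -2.481e-01]  slide if turned first [4.55  2.835 0.167]
[ 0.45128135 -0.02052947  0.17180578] [ 0.45128135 -0.02052947  0.17180578]
```

View pics/s2.png

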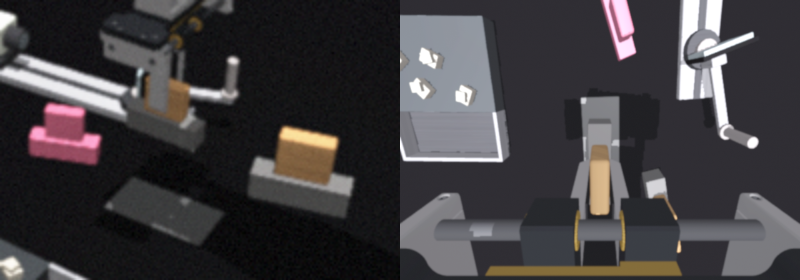

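Request:
jog_arm:
  rows:
    - {"slide": [0,0,0],"twist": [0,0,-0.0191]}
    - {"slide": [0,0,0],"twist": [0,0,-0.0191]}
    - {"slide": [0,0,0],"twist": [0,0,-0.0191]}
    - {"slide": [0,0,0],"twist": [0,0,-0.0191]}
    - {"slide": [0,0,0],"twist": [0,0,-0.0191]}
    - {"slide": [0,0,0],"twist": [0,0,-0.0191]}
    - {"slide": [0,0,0],"twist": [0,0,-0.0191]}
    - {"slide": [0,0,0],"twist": [0,0,-0.0191]}

```text
time_s: 4.02
tool_pos: [0.4464, -0.02, 0.1586]
orientation: [-0.006, 0.887, 0.461, -0.009]
contact_force: [-0.0, 0.6, -0.7]
grip_width: 0.19
```

Request:
jog_arm:
  rows:
    - {"slide": [0,0,0],"twist": [0,0,-0.0191]}
    - {"slide": [0,0,0],"twist": [0,0,-0.0191]}
    - {"slide": [0,0,0],"twist": [0,0,-0.0191]}
    - {"slide": [0,0,0],"twist": [0,0,-0.0191]}
    - {"slide": [0,0,0],"twist": [0,0,-0.0191]}
    - {"slide": [0.3,0.2,0],"twist": [0,0,0]}
    - {"slide": [0.6,0.4,0],"twist": [0,0,0]}
    - {"slide": [0.6,0.4,0],"twist": [0,0,0]}

```text
time_s: 4.68
tool_pos: [0.4889, 0.0548, 0.1431]
orientation: [-0.017, 0.701, 0.713, -0.014]
contact_force: [1.2, -0.5, -1.1]
grip_width: 0.19
```

```bash
cat > pl.py <<'E'
import numpy as np,sys
o=np.array([.5607,.2428]);t=-.047
R=np.array([[np.cos(t),-np.sin(t)],[np.sin(t),np.cos(t)]])
print((o+R@[float(sys.argv[1]),float(sys.argv[2])]).round(4))
E
python3 pl.py .047 -.038;python3 pl.py -.075 -.038;python3 pl.py .047 .042;python3 pl.py -.075 .042;python3 to.py .606 .2026 .165 -2.7
```

```text
[0.6059 0.2026]
[0.484  0.2084]
[0.6096 0.2825]
[0.4878 0.2883]
t 4.68 pos [0.4889 0.0548 0.1431] jaw 1.04 q6 0.01 F [ 1.2 -0.5 -1.1] w 0.19
slide total [ 2.916  2.374 -0.528] twist total [-0.007  -0.0006  0.0104]  slide if turned first [ 3.063  2.201 -0.439]
```

Request:
jog_arm:
  rows:
    - {"slide": [0.5,0.4,-0.25],"twist": [-0.007,-0.0006,0.0104]}
    - {"slide": [0.6,0.4,-0.1],"twist": [0,0,0]}
    - {"slide": [0.6,0.4,-0.1],"twist": [0,0,0]}
    - {"slide": [0.6,0.4,0],"twist": [0,0,0]}
    - {"slide": [0.4,0.35,0],"twist": [0,0,0]}
    - {"slide": [0,0,0],"twist": [0,0,0]}

```text
time_s: 5.18
tool_pos: [0.5933, 0.1973, 0.1514]
orientation: [-0.004, 0.724, 0.69, -0.006]
contact_force: [-0.4, -1.3, -2.4]
grip_width: 0.189
```

```bash
python3 to.py .606 .2026 .09 -2.7
```

```text
t 5.18 pos [0.5933 0.1973 0.1514] jaw -2.77 q6 0.31 F [-0.4 -1.3 -2.4] w 0.189
slide total [0.123 0.267 1.225] twist total [-0.0023  0.0005 -0.0002]  slide if turned first [0.119 0.25  1.229]
```

Request:
jog_arm:
  rows:
    - {"slide": [0.12,0.26,0.1],"twist": [-0.0023,0.0005,0]}
    - {"slide": [0,0,0.35],"twist": [0,0,0]}
    - {"slide": [0,0,0.3],"twist": [0,0,0]}
    - {"slide": [0,0,0.2],"twist": [0,0,0]}
    - {"slide": [0,0,0.1],"twist": [0,0,0]}
    - {"slide": [0,0,0],"twist": [0,0,0]}

```text
time_s: 5.68
tool_pos: [0.6036, 0.2025, 0.0857]
orientation: [-0.003, 0.723, 0.69, -0.005]
contact_force: [0.5, 1.3, 5.4]
grip_width: 0.189
```

```bash
python3 to.py .606 .2026 .085 -2.7; python3 - <<'E'
from h import *
I,D=camera('side');J,_=camera('scene');cv2.imwrite('pics/s3.png',np.hstack([cv2.resize(I[210:350,200:370],(400,330)),cv2.resize(J[170:310,330:500],(400,330))]))
E
python3 to.py .606 .2026 .085 -2.7
```

```text
t 5.68 pos [0.6036 0.2025 0.0857] jaw -2.67 q6 0.31 F [0.5 1.3 5.4] w 0.189
slide total [0.005 0.048 0.014] twist total [-0.0018  0.0006  0.0001]  slide if turned first [0.005 0.048 0.015]
t 5.78 pos [0.6037 0.2025 0.0867] jaw -2.66 q6 0.31 F [-0.8  0.1 -1.4] w 0.189
slide total [0.004 0.046 0.033] twist total [-0.0017  0.0006  0.0001]  slide if turned first [0.004 0.045 0.033]
```

View pics/s3.png

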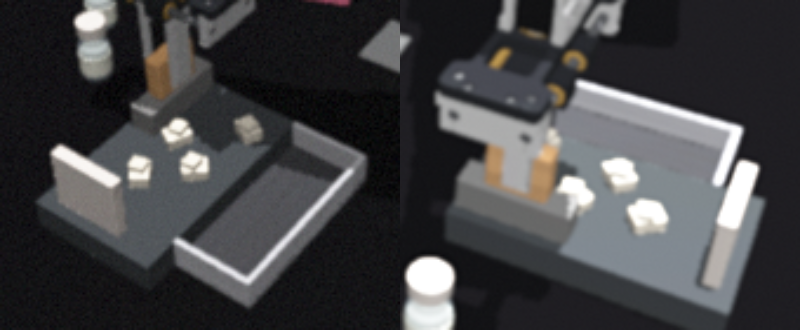

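Request:
jog_arm:
  rows:
    - {"slide": [0,-0.1,0.02],"twist": [-0.0017,0.0006,0]}
    - {"slide": [0,-0.18,0.01],"twist": [0,0,0]}
    - {"slide": [0,-0.18,0],"twist": [0,0,0]}
    - {"slide": [0,-0.18,0],"twist": [0,0,0]}
    - {"slide": [0,-0.18,0],"twist": [0,0,0]}

```text
time_s: 6.2
tool_pos: [0.5624, 0.203, 0.0864]
orientation: [0.001, 0.724, 0.69, 0.001]
contact_force: [0.5, -1.2, -0.5]
grip_width: 0.189
```

```bash
python3 to.py .484 .2084 .085 -2.7
```

```text
t 6.2 pos [0.5624 0.203  0.0864] jaw -2.77 q6 0.33 F [ 0.5 -1.2 -0.5] w 0.189
slide total [ 0.032 -1.572  0.024] twist total [ 0.0004 -0.0001 -0.0002]  slide if turned first [ 0.034 -1.572  0.027]
```

Request:
jog_arm:
  rows:
    - {"slide": [0.01,-0.2,0.02],"twist": [0.0004,0,0]}
    - {"slide": [0.01,-0.2,0.01],"twist": [0,0,0]}
    - {"slide": [0.01,-0.2,0],"twist": [0,0,0]}
    - {"slide": [0,-0.2,0],"twist": [0,0,0]}
    - {"slide": [0,-0.2,0],"twist": [0,0,0]}
    - {"slide": [0,-0.2,0],"twist": [0,0,0]}
    - {"slide": [0,-0.2,0],"twist": [0,0,0]}

```text
time_s: 6.78
tool_pos: [0.4893, 0.2065, 0.0874]
orientation: [0.001, 0.724, 0.689, 0.001]
contact_force: [0.3, 0.7, -1.5]
grip_width: 0.191
```

```bash
python3 to.py .484 .2084 .085 -2.7; python3 - <<'E'
from h import *
I,D=camera('side');J,_=camera('scene');cv2.imwrite('pics/s4.png',np.hstack([cv2.resize(I[210:350,200:370],(400,330)),cv2.resize(J[170:310,330:500],(400,330))]))
E
```

```text
t 6.78 pos [0.4893 0.2065 0.0874] jaw -2.85 q6 0.38 F [ 0.3  0.7 -1.5] w 0.191
slide total [ 0.032 -0.107  0.047] twist total [ 0.0004 -0.0001 -0.0004]  slide if turned first [ 0.032 -0.107  0.047]
```

View pics/s4.png

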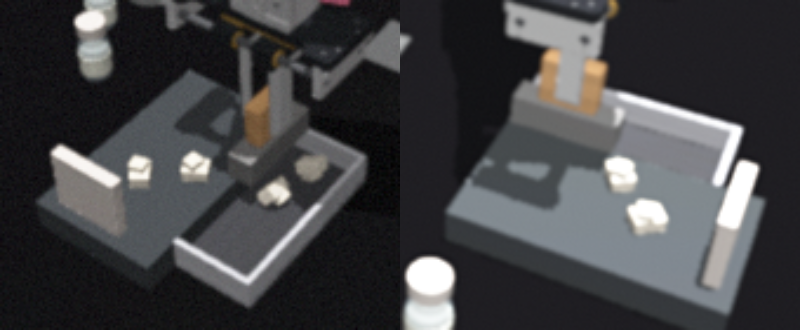

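Request:
jog_arm:
  rows:
    - {"slide": [0,0,-0.5],"twist": [0,0,0]}
    - {"slide": [0,0,-0.5],"twist": [0,0,0]}
    - {"slide": [0.2,0.4,0],"twist": [0,0,0]}
    - {"slide": [0.3,0.5,0],"twist": [0,0,0]}
    - {"slide": [0.4,0.6,0],"twist": [0,0,0]}
    - {"slide": [0.4,0.6,0],"twist": [0,0,0]}
    - {"slide": [0.2,0.3,0],"twist": [0,0,0]}
    - {"slide": [0,0,0],"twist": [0,0,0]}

```text
time_s: 7.55
tool_pos: [0.6206, 0.2766, 0.1435]
orientation: [0.002, 0.725, 0.689, 0.003]
contact_force: [-0.1, -0.2, -1.2]
grip_width: 0.186
```

```bash
python3 to.py .6096 .282 .086 -2.7
```

```text
t 7.55 pos [0.6206 0.2766 0.1435] jaw -2.93 q6 0.42 F [-0.1 -0.2 -1.2] w 0.186
slide total [ 0.095 -0.233  1.149] twist total [ 0.0012 -0.0003 -0.0006]  slide if turned first [ 0.098 -0.224  1.15 ]
```

Request:
jog_arm:
  rows:
    - {"slide": [0.095,-0.23,0.1],"twist": [0.0012,-0.0003,-0.0006]}
    - {"slide": [0,0,0.35],"twist": [0,0,0]}
    - {"slide": [0,0,0.3],"twist": [0,0,0]}
    - {"slide": [0,0,0.2],"twist": [0,0,0]}
    - {"slide": [0,0,0.08],"twist": [0,0,0]}
    - {"slide": [0,0,0],"twist": [0,0,0]}

```text
time_s: 8.05
tool_pos: [0.6051, 0.2815, 0.0888]
orientation: [-0.001, 0.723, 0.69, -0.002]
contact_force: [0.2, 0.2, -0.1]
grip_width: 0.191
```

```bash
python3 to.py .6096 .282 .086 -2.7
```

```text
t 8.05 pos [0.6051 0.2815 0.0888] jaw -2.67 q6 0.43 F [ 0.2  0.2 -0.1] w 0.191
slide total [0.015 0.09  0.056] twist total [-0.0006  0.0001  0.0001]  slide if turned first [0.015 0.09  0.056]
```

Request:
jog_arm:
  rows:
    - {"slide": [0,0,0.05],"twist": [0,0,0]}
    - {"slide": [0,-0.15,0.01],"twist": [0,0,0]}
    - {"slide": [0,-0.18,0.01],"twist": [0,0,0]}
    - {"slide": [0,-0.2,0],"twist": [0,0,0]}
    - {"slide": [0,-0.2,0],"twist": [0,0,0]}
    - {"slide": [0,-0.2,0],"twist": [0,0,0]}

```text
time_s: 8.55
tool_pos: [0.5565, 0.2833, 0.0884]
orientation: [-0.0, 0.724, 0.69, 0.001]
contact_force: [0.4, -0.1, -1.4]
grip_width: 0.192
```

```bash
python3 to.py .486 .2883 .086 -2.7
```

```text
t 8.55 pos [0.5565 0.2833 0.0884] jaw -2.76 q6 0.46 F [ 0.4 -0.1 -1.4] w 0.192
slide total [ 0.031 -1.414  0.047] twist total [ 0.0001 -0.0002 -0.0002]  slide if turned first [ 0.033 -1.414  0.048]
```

Request:
jog_arm:
  rows:
    - {"slide": [0.02,-0.2,0.04],"twist": [0,0,0]}
    - {"slide": [0,-0.2,0.01],"twist": [0,0,0]}
    - {"slide": [0,-0.2,0],"twist": [0,0,0]}
    - {"slide": [0,-0.2,0],"twist": [0,0,0]}
    - {"slide": [0,-0.2,0],"twist": [0,0,0]}
    - {"slide": [0,-0.2,0],"twist": [0,0,0]}
    - {"slide": [0,-0.16,0],"twist": [0,0,0]}

```text
time_s: 9.13
tool_pos: [0.483, 0.2882, 0.0911]
orientation: [0.001, 0.724, 0.69, 0.005]
contact_force: [-0.1, -0.7, -0.9]
grip_width: 0.188
```

```bash
python3 to.py .484 .2883 .085 -2.7; python3 - <<'E'
from h import *
I,D=camera('side');J,_=camera('scene');cv2.imwrite('pics/s5.png',np.hstack([cv2.resize(I[210:350,200:370],(400,330)),cv2.resize(J[170:310,330:500],(400,330))]))
E
```

```text
t 9.13 pos [0.483  0.2882 0.0911] jaw -2.75 q6 0.52 F [-0.1 -0.7 -0.9] w 0.188
slide total [0.002 0.018 0.123] twist total [ 0.0013 -0.0008 -0.0001]  slide if turned first [0.003 0.019 0.123]
```

View pics/s5.png

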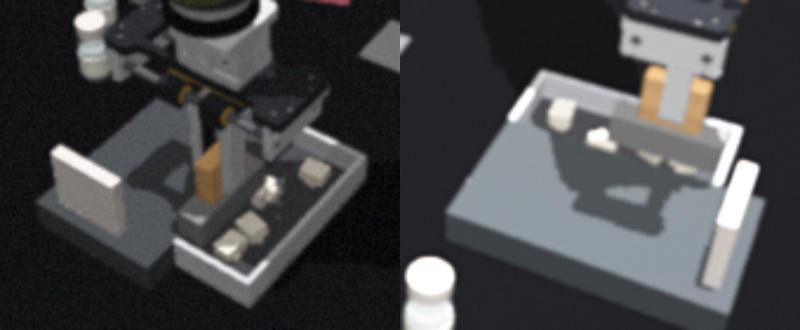

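All four pieces look to be in the trough (side mosaic 315,173; 268,190; 250,225; 230,243). I'm lifting away and will check that again without the scraper in view.

Request:
jog_arm:
  rows:
    - {"slide": [0,0,-0.5],"twist": [0.0013,-0.0008,0]}
    - {"slide": [0,0,-0.6],"twist": [0,0,0]}
    - {"slide": [0,0,-0.5],"twist": [0,0,0]}
    - {"slide": [-0.4,0,0],"twist": [0,0,0]}
    - {"slide": [-0.8,-0.1,0],"twist": [0,0,0]}
    - {"slide": [-0.8,-0.1,0],"twist": [0,0,0]}
    - {"slide": [-0.8,-0.1,0],"twist": [0,0,0]}
    - {"slide": [-0.8,-0.1,0],"twist": [0,0,0]}

```text
time_s: 9.9
tool_pos: [0.4558, 0.1084, 0.177]
orientation: [0.001, 0.721, 0.693, 0.003]
contact_force: [1.0, -0.5, -1.9]
grip_width: 0.19
```

```bash
python3 to.py .4512 -.0208 .165 -92
```

```text
t 9.9 pos [0.4558 0.1084 0.177 ] jaw -2.26 q6 0.19 F [ 1.  -0.5 -1.9] w 0.19
slide total [-2.587  0.009  0.234] twist total [ 0.0004 -0.0009  0.2493]  slide if turned first [-1.000e-03  2.586e+00  2.400e-01]
```

Request:
jog_arm:
  rows:
    - {"slide": [-0.6,0,0],"twist": [0,0,0]}
    - {"slide": [-0.6,0,0],"twist": [0,0,0]}
    - {"slide": [-0.6,0,0],"twist": [0,0,0]}
    - {"slide": [-0.2,0,0],"twist": [0,0,0.0192]}
    - {"slide": [0,0,0],"twist": [0,0,0.0192]}
    - {"slide": [0,0,0],"twist": [0,0,0.0192]}
    - {"slide": [0,0,0],"twist": [0,0,0.0192]}
    - {"slide": [0,0,0],"twist": [0,0,0.0192]}

```text
time_s: 10.57
tool_pos: [0.4519, -0.0056, 0.1807]
orientation: [0.003, 0.898, 0.439, 0.006]
contact_force: [1.3, -0.2, -0.9]
grip_width: 0.189
```

Request:
jog_arm:
  rows:
    - {"slide": [0,0,0],"twist": [0,0,0.0192]}
    - {"slide": [0,0,0],"twist": [0,0,0.0192]}
    - {"slide": [0,0,0],"twist": [0,0,0.0192]}
    - {"slide": [0,0,0],"twist": [0,0,0.0192]}
    - {"slide": [0,0,0],"twist": [0,0,0.0192]}
    - {"slide": [0,0,0],"twist": [0,0,0.0192]}
    - {"slide": [0,0,0],"twist": [0,0,0.0192]}
    - {"slide": [0,0,0],"twist": [0,0,0.0192]}

```text
time_s: 11.23
tool_pos: [0.4546, -0.0078, 0.1837]
orientation: [0.0, 0.999, -0.045, 0.01]
contact_force: [-0.7, -0.2, -1.4]
grip_width: 0.192
```

```bash
python3 to.py .4512 -.0208 .075 -92; python3 - <<'E'
from h import *
I,D=camera('side');J,_=camera('scene');cv2.imwrite('pics/s6.png',np.hstack([cv2.resize(I[130:350,200:460],(400,330)),cv2.resize(J[130:310,250:500],(400,330))]))
E
```

```text
t 11.23 pos [ 0.4546 -0.0078  0.1837] jaw -95.17 q6 1.56 F [-0.7 -0.2 -1.4] w 0.192
slide total [-0.088  0.266  2.172] twist total [-0.     -0.0032 -0.0088]  slide if turned first [-0.059  0.261  2.174]
```

View pics/s6.png

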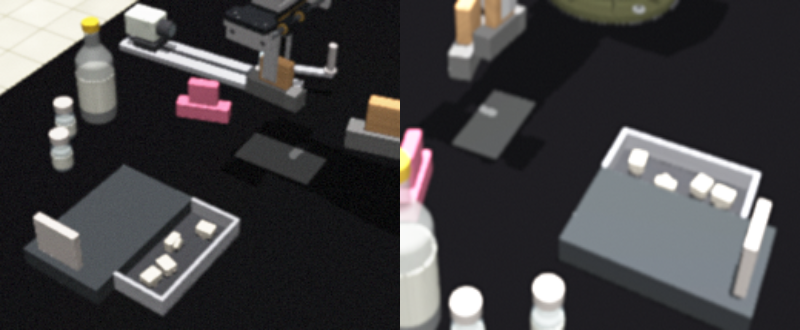

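The plate is clear and all four pieces are in the trough (side mosaic 205,229; 173,241; 166,265; 151,275). Next I'm standing the scraper on the mat.

Request:
jog_arm:
  rows:
    - {"slide": [-0.13,0.25,0.2],"twist": [0,-0.0032,-0.0088]}
    - {"slide": [0,0,0.5],"twist": [0,0,0]}
    - {"slide": [0,0,0.5],"twist": [0,0,0]}
    - {"slide": [0,0,0.5],"twist": [0,0,0]}
    - {"slide": [0,0,0.3],"twist": [0,0,0]}
    - {"slide": [0,0,0],"twist": [0,0,0]}

```text
time_s: 11.83
tool_pos: [0.4495, -0.0213, 0.0825]
orientation: [0.0, 1.0, 0.001, 0.003]
contact_force: [-0.4, -0.2, -1.5]
grip_width: 0.188
```

```bash
python3 to.py .447 -.0195 .061 -92
```

```text
t 11.83 pos [ 0.4495 -0.0213  0.0825] jaw -89.88 q6 1.44 F [-0.4 -0.2 -1.5] w 0.188
slide total [-0.054 -0.036  0.43 ] twist total [ 0.0001 -0.0011  0.0059]  slide if turned first [-0.052 -0.034  0.43 ]
```

Request:
jog_arm:
  rows:
    - {"slide": [-0.05,-0.035,0.15],"twist": [0,-0.0011,0.0055]}
    - {"slide": [0,0,0.15],"twist": [0,0,0]}
    - {"slide": [0,0,0.1],"twist": [0,0,0]}
    - {"slide": [0,0,0],"twist": [0,0,0]}

```text
time_s: 12.17
tool_pos: [0.4485, -0.02, 0.0635]
orientation: [0.001, 1.0, -0.01, 0.001]
contact_force: [-0.9, 0.2, 0.1]
grip_width: 0.191
```

```bash
python3 to.py .447 -.0195 .06 -92
```

```text
t 12.17 pos [ 0.4485 -0.02    0.0635] jaw -91.16 q6 1.47 F [-0.9  0.2  0.1] w 0.191
slide total [-0.029 -0.009  0.071] twist total [ 0.0002 -0.0003  0.0023]  slide if turned first [-0.029 -0.008  0.071]
```

Small steps down to contact.

Request:
jog_arm:
  rows:
    - {"slide": [0,0,0.04],"twist": [0,0,0]}
    - {"slide": [0,0,0.02],"twist": [0,0,0]}

```text
time_s: 12.33
tool_pos: [0.4493, -0.0202, 0.0615]
orientation: [0.001, 1.0, -0.009, 0.002]
contact_force: [0.5, -0.2, -1.3]
grip_width: 0.191
```

Request:
jog_arm:
  rows:
    - {"slide": [0,0,0.03],"twist": [0,0,0]}
    - {"slide": [0,0,0.02],"twist": [0,0,0]}

```text
time_s: 12.5
tool_pos: [0.4498, -0.0203, 0.0596]
orientation: [0.001, 1.0, -0.008, 0.003]
contact_force: [1.2, 0.3, -0.9]
grip_width: 0.188
```

```bash
python3 to.py .447 -.0195 .06 -92; python3 - <<'E'
from h import *
I,D=camera('side');J,_=camera('scene');cv2.imwrite('pics/s7.png',np.hstack([cv2.resize(I[170:260,340:450],(400,330)),cv2.resize(J[130:220,260:370],(400,330))]))
E
```

```text
t 12.5 pos [ 0.4498 -0.0203  0.0596] jaw -90.93 q6 1.46 F [ 1.2  0.3 -0.9] w 0.188
slide total [-0.057 -0.014 -0.009] twist total [ 0.0002 -0.0009  0.003 ]  slide if turned first [-0.057 -0.013 -0.009]
```

View pics/s7.png

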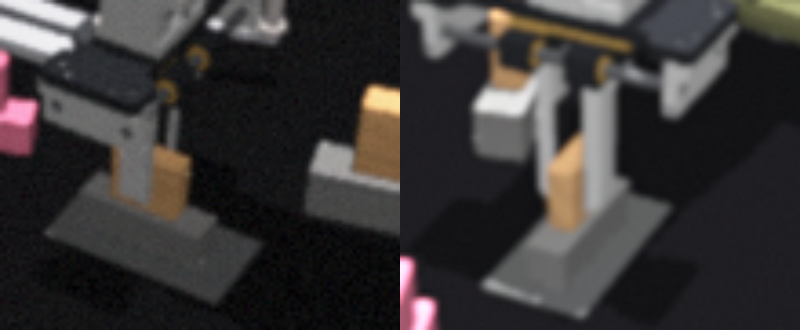

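Request:
jog_arm:
  rows:
    - {"slide": [0,0,0.03],"twist": [0,-0.0009,0]}
    - {"slide": [0,0,0.02],"twist": [0,0,0]}

```text
time_s: 12.77
tool_pos: [0.4501, -0.0203, 0.0594]
orientation: [0.001, 1.0, -0.008, -0.0]
contact_force: [-8.0, -0.4, 14.3]
grip_width: 0.192
```

Request:
jog_arm:
  rows:
    - {"slide": [0,0,0.02],"twist": [0,0,0]}
    - {"slide": [0,0,0.02],"twist": [0,0,0]}

```text
time_s: 12.93
tool_pos: [0.4501, -0.0203, 0.0594]
orientation: [0.001, 1.0, -0.008, -0.0]
contact_force: [-8.8, 0.7, 16.8]
grip_width: 0.191
```

Request:
jog_arm:
  rows:
    - {"slide": [0,0,0.02],"twist": [0,0,0]}
    - {"slide": [0,0,0.02],"twist": [0,0,0]}

```text
time_s: 13.1
tool_pos: [0.4501, -0.0203, 0.0594]
orientation: [0.001, 1.0, -0.008, -0.0]
contact_force: [-8.9, 0.1, 17.2]
grip_width: 0.187
```

Request:
jog_arm:
  rows:
    - {"slide": [0,0,0],"twist": [0,0,0]}
    - {"slide": [0,0,0],"twist": [0,0,0]}
    - {"slide": [0,0,0],"twist": [0,0,0]}
    - {"slide": [0,0,0],"twist": [0,0,0]}
  claw: 0

```text
time_s: 13.43
tool_pos: [0.4507, -0.0204, 0.0604]
orientation: [0.001, 1.0, -0.008, 0.001]
contact_force: [-0.1, -0.1, 0.4]
grip_width: 0.435
```

Request:
jog_arm:
  rows:
    - {"slide": [0,0,-0.2],"twist": [0,0,0]}
    - {"slide": [0,0,-0.6],"twist": [0,0,0]}
    - {"slide": [0,0,-0.6],"twist": [0,0,0]}
    - {"slide": [0,0,-0.6],"twist": [0,0,0]}
    - {"slide": [0,0,-0.4],"twist": [0,0,0]}
    - {"slide": [0,0,0],"twist": [0,0,0]}

```text
time_s: 13.93
tool_pos: [0.4493, -0.02, 0.1877]
orientation: [0.001, 1.0, -0.008, -0.001]
contact_force: [0.1, -0.6, 0.6]
grip_width: 0.505
```

```bash
python3 to.py .4555 -.2202 .18 -58; python3 - <<'E'
from h import *
for n in ['side','scene','wrist']:
    pp=P(n);I,D=camera(n);cv2.imwrite(f'pics/{n}8.png',I);np.savez(f'{n}8.npz',I=I,D=D,K=pp[0],R=pp[1],t=pp[2])
a=cv2.imread('pics/side8.png')[130:260,310:490];b=cv2.imread('pics/scene8.png')[120:220,110:330]
cv2.imwrite('pics/s8.png',np.hstack([cv2.resize(a,(400,290)),cv2.resize(b,(400,290))]))
E
```

```text
t 13.93 pos [ 0.4493 -0.02    0.1877] jaw -90.86 q6 1.46 F [ 0.1 -0.6  0.6] w 0.505
slide total [0.185 4.002 0.159] twist total [ 0.0002  0.0004 -0.0913]  slide if turned first [-2.016  3.462  0.153]
```

View pics/s8.png

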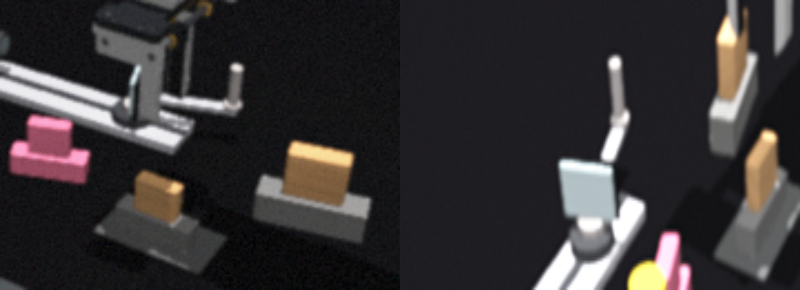

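View pics/wrist8.png

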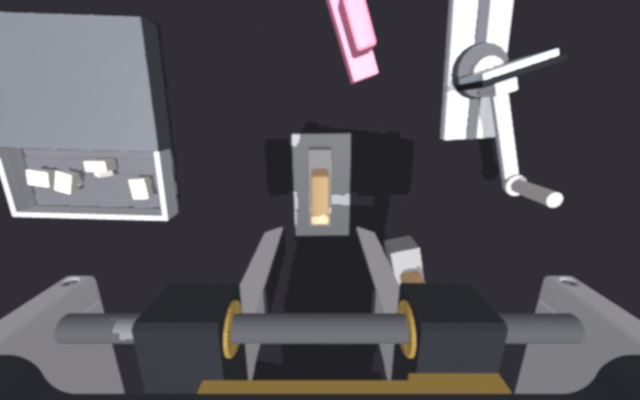

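The scraper stands upright inside the mat outline (wrist 320,195), and the trough holds four pieces. Next I'm refining the pin, pivot and station direction.

```bash
python3 - <<'E'
from h import *
z=np.load('wrist8.npz');pp=(z['K'],z['R'],z['t']);D=z['D']
w=lambda u,v,h:print((u,v),h,plane('wrist',u,v,h,pp).round(4))
w(556,199,.106);w(515,186,.05);w(483,70,.03)
print('mirror top');w(471,80,.086);w(558,52,.086)
print('rail ends');w(443,139,.014);w(495,138,.014);w(448,0,.014);w(513,0,.014)
print('mat');[w(*q,.004) for q in [(292,134),(351,134),(349,236),(293,236)]]
print(dep('wrist',555,199,D,pp).round(4))
for n in ['scene','side']:
  z=np.load(n+'8.npz');I=z['I'];D=z['D'];pp=(z['K'],z['R'],z['t'])
  # 3D points of station by depth
  v,u=np.mgrid[0:400,0:640];K,R,t=pp
  X=(np.stack([(u-K[0,2])/K[0,0]*D,(v-K[1,2])/K[1,1]*D,D],-1)-t)@R
  m=(D>0)&(X[...,2]>.060)&(X[...,2]<.115)&(np.hypot(X[...,0]-.4555,X[...,1]+.2202)<.02)
  print(n,'pin',m.sum(),np.median(X[m],0).round(4),X[m].max(0).round(4))
  m=(D>0)&(abs(X[...,2]-.014)<.004)&(abs(X[...,1]+.172)<.06)&(X[...,0]>.48)&(X[...,0]<.9)&(I.min(2)>90)
  r=cv2.minAreaRect((X[m][:,:2]*1000).astype(np.float32));print(n,'rail',m.sum(),r)
  m=(D>0)&(X[...,2]>.065)&(X[...,2]<.084)&(np.hypot(X[...,0]-.5696,X[...,1]+.183)<.04)
  if m.sum()>20:
    p=X[m][:,:2];c=p.mean(0);_,_,V=np.linalg.svd(p-c);print(n,'glass',m.sum(),c.round(4),V[0],np.percentile((p-c)@V[0],[2,98]))
  m=(D>0)&(X[...,2]>.040)&(X[...,2]<.085)&(np.abs(X[...,0]-.565)<.05)&(abs(X[...,1]-.35)<.03)
  p=X[m];print(n,'board',m.sum(),p.min(0).round(4),p.max(0).round(4),p.mean(0).round(4))
E
```

```text
(556, 199) 0.106 [ 0.4552 -0.2259  0.106 ]
(515, 186) 0.05 [ 0.4523 -0.2275  0.05  ]
(483, 70) 0.03 [ 0.5688 -0.1869  0.03  ]
mirror top
(471, 80) 0.086 [ 0.5548 -0.1482  0.086 ]
(558, 52) 0.086 [ 0.575  -0.2164  0.086 ]
rail ends
(443, 139) 0.014 [ 0.4991 -0.1608  0.014 ]
(495, 138) 0.014 [ 0.4992 -0.2198  0.014 ]
(448, 0) 0.014 [ 0.6356 -0.1507  0.014 ]
(513, 0) 0.014 [ 0.6346 -0.2156  0.014 ]
mat
(292, 134) 0.004 [0.5066 0.0113 0.004 ]
(351, 134) 0.004 [ 0.5055 -0.0573  0.004 ]
(349, 236) 0.004 [ 0.3761 -0.0569  0.004 ]
(293, 236) 0.004 [0.3773 0.0156 0.004 ]
[ 0.4554 -0.2247  0.1064]
scene pin 117 [ 0.4579 -0.2199  0.0858] [ 0.4625 -0.2154  0.107 ]
scene rail 2499 ((678.7266235351562, -183.5880126953125), (361.87603759765625, 62.599483489990234), 2.2209489345550537)
scene glass 270 [ 0.5662 -0.1863] [-0.31623081  0.94868228] [-0.03285202  0.03203686]
scene board 202 [0.5461 0.3415 0.04  ] [0.6143 0.3578 0.085 ] [0.6051 0.3495 0.063 ]
side pin 89 [ 0.4532 -0.2206  0.086 ] [ 0.4632 -0.2146  0.1076]
side rail 1044 ((678.3643188476562, -182.4752197265625), (360.61761474609375, 67.57502746582031), 3.0526535511016846)
side glass 44 [ 0.5574 -0.167 ] [-0.43532328  0.9002742 ] [-0.03088431  0.0123987 ]
side board 424 [0.5409 0.3448 0.0404] [0.6128 0.36   0.0849] [0.5711 0.3549 0.063 ]
```

```bash
python3 - <<'E'
from h import *
for n in ['scene','side']:
  z=np.load(n+'8.npz');I=z['I'];D=z['D'];pp=(z['K'],z['R'],z['t'])
  v,u=np.mgrid[0:400,0:640];K,R,t=pp
  X=(np.stack([(u-K[0,2])/K[0,0]*D,(v-K[1,2])/K[1,1]*D,D],-1)-t)@R
  for lo,hi in [(.035,.05),(.05,.07),(.07,.087),(.088,.1)]:
    m=(D>0)&(X[...,2]>lo)&(X[...,2]<hi)&(np.abs(X[...,0]-.57)<.07)&(abs(X[...,1]-.35)<.04)
    p=X[m];print(n,lo,m.sum(),np.percentile(p,[3,97],0).round(4).tolist(),cv2.minAreaRect((p[:,:2]*1000).astype(np.float32)))
b=[cv2.resize(cv2.imread(f'pics/{n}8.png')[a:a+60,c:c+80],(800//2*1,300),interpolation=cv2.INTER_CUBIC) for n,a,c in [('side',255,200),('scene',230,430)]]
cv2.imwrite('pics/b.png',np.hstack(b))
E
```

```text
scene 0.035 62 [[0.5605, 0.3435, 0.0355], [0.6132, 0.3571, 0.0492]] ((579.6497192382812, 350.3120422363281), (11.978748321533203, 67.73627471923828), 87.38459014892578)
scene 0.05 86 [[0.5672, 0.3422, 0.0513], [0.6135, 0.3569, 0.0691]] ((580.700927734375, 349.1578674316406), (14.25124454498291, 66.94470977783203), 87.37779235839844)
scene 0.07 82 [[0.5632, 0.3426, 0.0709], [0.6133, 0.3569, 0.0865]] ((580.386474609375, 349.1726989746094), (14.183700561523438, 68.00535583496094), 87.4139404296875)
scene 0.088 226 [[0.5442, 0.3441, 0.0893], [0.6114, 0.3565, 0.093]] ((577.710205078125, 350.3936767578125), (11.894278526306152, 70.12356567382812), 87.41941833496094)
side 0.035 139 [[0.5419, 0.3482, 0.0355], [0.6092, 0.3579, 0.0492]] ((576.277587890625, 355.7590026855469), (70.89592742919922, 13.688606262207031), 5.999622821807861)
side 0.05 185 [[0.5419, 0.3472, 0.0509], [0.6101, 0.3581, 0.0692]] ((576.8244018554688, 354.88189697265625), (71.3255615234375, 13.091167449951172), 6.029803276062012)
side 0.07 167 [[0.5417, 0.3475, 0.0704], [0.6087, 0.3578, 0.0863]] ((576.4608154296875, 355.7032775878906), (71.66217041015625, 13.282808303833008), 6.323226451873779)
side 0.088 178 [[0.5446, 0.3443, 0.0885], [0.6099, 0.357, 0.094]] ((577.7074584960938, 350.353515625), (14.124977111816406, 72.02637481689453), 87.77938079833984)
```

View pics/b.png

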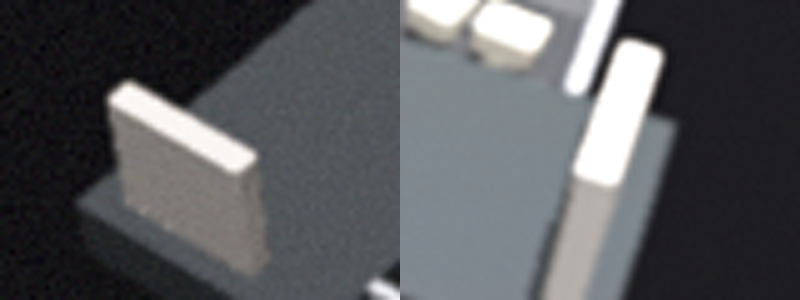

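Request:
jog_arm:
  rows:
    - {"slide": [0,0,0],"twist": [0,0,-0.0183]}
    - {"slide": [0,0,0],"twist": [0,0,-0.0183]}
    - {"slide": [0,0,0],"twist": [0,0,-0.0183]}
    - {"slide": [0,0,0],"twist": [0,0,-0.0183]}
    - {"slide": [0,0,0],"twist": [0,0,-0.0183]}
    - {"slide": [-0.3,0.5,0],"twist": [0,0,0]}
    - {"slide": [-0.38,0.65,0],"twist": [0,0,0]}
    - {"slide": [-0.38,0.65,0],"twist": [0,0,0]}

```text
time_s: 14.75
tool_pos: [0.4483, -0.1215, 0.1706]
orientation: [-0.006, 0.956, 0.294, -0.013]
contact_force: [0.4, 0.7, -0.2]
grip_width: 0.497
```

```bash
python3 to.py .456 -.2215 .17 -58
```

```text
t 14.75 pos [ 0.4483 -0.1215  0.1706] jaw -55.78 q6 0.64 F [ 0.4  0.7 -0.2] w 0.497
slide total [-9.98e-01  1.74e+00  1.00e-03] twist total [-0.003   0.0035  0.0062]  slide if turned first [-0.93   1.777  0.013]
```

Request:
jog_arm:
  rows:
    - {"slide": [-0.3,0.5,0],"twist": [-0.003,0.0035,0.006]}
    - {"slide": [-0.35,0.65,0],"twist": [0,0,0]}
    - {"slide": [-0.25,0.55,0],"twist": [0,0,0]}
    - {"slide": [0,0,0],"twist": [0,0,0]}
    - {"slide": [0,0,0],"twist": [0,0,0]}

```text
time_s: 15.17
tool_pos: [0.4524, -0.2262, 0.1615]
orientation: [-0.004, 0.962, 0.273, -0.005]
contact_force: [0.6, 0.8, -0.2]
grip_width: 0.498
```

```bash
python3 to.py .456 -.2215 .17 -58;  python3 - <<'E'
from h import *
pp=P('wrist');I,D=camera('wrist');cv2.imwrite('pics/w9.png',I);np.savez('w9.npz',I=I,D=D,K=pp[0],R=pp[1],t=pp[2])
E
```

```text
t 15.17 pos [ 0.4524 -0.2262  0.1615] jaw -58.31 q6 0.48 F [ 0.6  0.8 -0.2] w 0.498
slide total [ 0.109 -0.045 -0.169] twist total [-0.0017  0.0011 -0.0008]  slide if turned first [ 0.111 -0.043 -0.169]
```

View pics/w9.png

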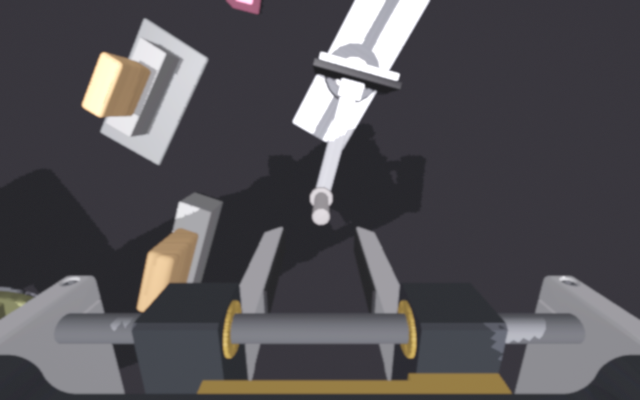

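```bash
python3 - <<'E'
from h import *
I=cv2.imread('pics/w9.png');cv2.imwrite('pics/w9c.png',cv2.resize(I[0:230,270:440],(600,812))[:600] if 0 else cv2.resize(I[0:150,280:440],(640,600),interpolation=cv2.INTER_CUBIC))
z=np.load('w9.npz');pp=(z['K'],z['R'],z['t']);D=z['D']
w=lambda u,v,h:print((u,v),h,plane('wrist',u,v,h,pp).round(4))
w(321,216,.106);w(321,197,.052)
v,u=np.mgrid[0:400,0:640];K,R,t=pp
X=(np.stack([(u-K[0,2])/K[0,0]*D,(v-K[1,2])/K[1,1]*D,D],-1)-t)@R
m=(D>0)&(X[...,2]>.099)&(X[...,2]<.112)&(np.hypot(X[...,0]-.4555,X[...,1]+.2202)<.02);print('pin top',m.sum(),X[m].mean(0).round(4))
m=(D>0)&(X[...,2]>.08)&(X[...,2]<.092)&(np.hypot(X[...,0]-.5696,X[...,1]+.183)<.05)
p=X[m][:,:2];print('frame top',m.sum(),cv2.minAreaRect((p*1000).astype(np.float32)))
m=(D>0)&(abs(X[...,2]-.014)<.004)&(np.hypot(X[...,0]-.57,X[...,1]+.183)<.12)
print('rail',m.sum(),cv2.minAreaRect((X[m][:,:2]*1000).astype(np.float32)))
E
```

```text
(321, 216) 0.106 [ 0.4555 -0.2245  0.106 ]
(321, 197) 0.052 [ 0.455  -0.2245  0.052 ]
pin top 260 [ 0.4561 -0.224   0.1054]
frame top 1387 ((564.3550415039062, -190.67007446289062), (11.315984725952148, 70.00788879394531), 17.299503326416016)
rail 6014 ((577.5613403320312, -141.0368194580078), (159.87277221679688, 155.6534881591797), 2.354898452758789)
```

View pics/w9c.png

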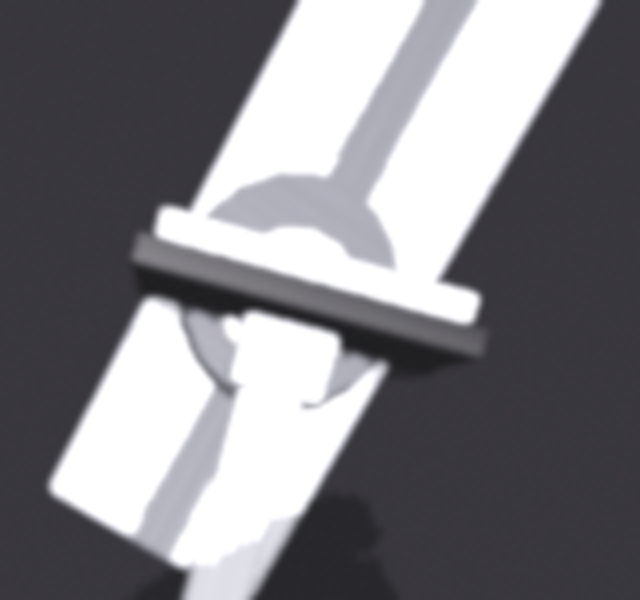

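```bash
python3 - <<'E'
from h import *
z=np.load('w9.npz');pp=(z['K'],z['R'],z['t']);I=z['I'];K,R,t=pp
# rail: bright mask, edge points projected to z=.014, fit lines by side
m=(I.min(2)>140).astype(np.uint8)
L=[];Rr=[]
for v in list(range(3,48))+list(range(80,115)):
    u=np.where(m[v,285:440])[0]+285
    if len(u)<10: continue
    if v<48 : L.append(plane('wrist',u[0],v,.014,pp)[:2]); 
    elif v<115: L.append(plane('wrist',u[0],v,.014,pp)[:2])
    if v<48: Rr.append(plane('wrist',u[-1]+1,v,.014,pp)[:2])
for n,A in [('L',L),('R',Rr)]:
    A=np.array(A,np.float32);f=cv2.fitLine(A,cv2.DIST_HUBER,0,.0005,.0005).ravel();a=np.arctan(f[1]/f[0])
    print(n,len(A),'ang',a,'y at x=.57',f[3]+(.57-f[2])*f[1]/f[0])
for n in ['scene','side']:
    z=np.load(n+'0.npz');q=(z['K'],z['R'],z['t']);I=z['I'];D=z['D']
    v,u=np.mgrid[0:400,0:640];K,R,t=q;d=np.stack([(u-K[0,2])/K[0,0],(v-K[1,2])/K[1,1],np.ones_like(u)],-1)@R;c=-R.T@t
    X=c+d*((.014-c[2])/d[...,2])[...,None]
    Z=c[2]+d[...,2]*D
    for x0,x1 in [(.6,.72),(.6,.78)]:
        mm=(abs(Z-.014)<.005)&(X[...,0]>x0)&(X[...,0]<x1)&(abs(X[...,1]+.185)<.05)&(I.min(2)>110)
        p=X[mm][:,:2];e=[]
        bins=np.arange(x0,x1,.006)
        for b in bins:
            s=p[(p[:,0]>=b)&(p[:,0]<b+.006)]
            if len(s)>4:e.append((b+.003,s[:,1].min(),s[:,1].max()))
        e=np.array(e);print(n,x0,x1,len(e),np.polyfit(e[:,0],e[:,1],1),np.polyfit(e[:,0],e[:,2],1),np.median(e[:,2]-e[:,1]))
E
```

```text
L 80 ang 0.038909897 y at x=.57 -0.15835403
R 45 ang 0.041930486 y at x=.57 -0.22007437
scene 0.6 0.72 20 [ 0.03786704 -0.23792746] [ 0.05770678 -0.18928507] 0.0620876388754065
scene 0.6 0.78 30 [ 0.20517628 -0.34716808] [ 0.04679369 -0.18224108] 0.06070198258954429
side 0.6 0.72 20 [ 0.04109216 -0.23921613] [ 0.02077674 -0.16426424] 0.061706681295828236
side 0.6 0.78 30 [ 0.0415236  -0.23946131] [ 0.02265879 -0.16549679] 0.06129255437509018
```

```bash
python3 to.py .4555 -.2245 .087 -58
```

```text
t 15.22 pos [ 0.4524 -0.2259  0.1615] jaw -58.27 q6 0.48 F [ 0.8 -0.4 -0.6] w 0.501
slide total [0.077 0.026 1.489] twist total [-0.0017  0.0011 -0.0008]  slide if turned first [0.067 0.01  1.49 ]
```

Request:
jog_arm:
  rows:
    - {"slide": [0.07,0.015,0.1],"twist": [-0.0017,0.0011,-0.0008]}
    - {"slide": [0,0,0.35],"twist": [0,0,0]}
    - {"slide": [0,0,0.35],"twist": [0,0,0]}
    - {"slide": [0,0,0.3],"twist": [0,0,0]}
    - {"slide": [0,0,0.15],"twist": [0,0,0]}
    - {"slide": [0,0,0],"twist": [0,0,0]}

```text
time_s: 15.72
tool_pos: [0.4561, -0.2179, 0.0933]
orientation: [-0.0, 0.96, 0.28, 0.0]
contact_force: [0.0, -0.2, -0.7]
grip_width: 0.501
```

```bash
python3 to.py .4555 -.2245 .086 -58
```

```text
t 15.72 pos [ 0.4561 -0.2179  0.0933] jaw -57.53 q6 0.48 F [ 0.  -0.2 -0.7] w 0.501
slide total [-0.082  0.104  0.146] twist total [-0.0001 -0.0001  0.0013]  slide if turned first [-0.081  0.105  0.146]
```

Request:
jog_arm:
  rows:
    - {"slide": [-0.08,0.1,0.14],"twist": [0,0,0]}
    - {"slide": [0,0,0],"twist": [0,0,0]}

```text
time_s: 15.88
tool_pos: [0.4558, -0.2234, 0.0861]
orientation: [-0.0, 0.96, 0.281, 0.001]
contact_force: [0.1, 0.3, 0.1]
grip_width: 0.498
```

```bash
python3 to.py .4555 -.2245 .086 -58; python3 - <<'E'
from h import *
I,_=camera('wrist');J,_=camera('side');cv2.imwrite('pics/s10.png',np.hstack([cv2.resize(I[120:400,200:440],(400,466)),cv2.resize(J[120:220,380:466],(400,466))]))
E
```

```text
t 15.88 pos [ 0.4558 -0.2234  0.0861] jaw -57.39 q6 0.47 F [0.1 0.3 0.1] w 0.498
slide total [-0.017  0.014  0.001] twist total [-0.     -0.0002  0.0017]  slide if turned first [-0.017  0.014  0.001]
```

View pics/s10.png

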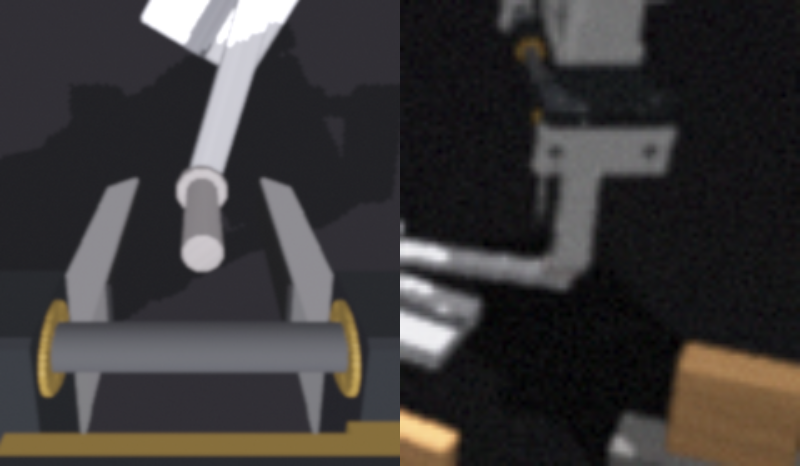

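The pin (200,225 in the mosaic) is centred between the fingers. I'm closing on it.

Request:
jog_arm:
  rows:
    - {"slide": [-0.017,0.014,0],"twist": [0,0,0]}
    - {"slide": [0,0,0],"twist": [0,0,0]}
    - {"slide": [0,0,0],"twist": [0,0,0]}
    - {"slide": [0,0,0],"twist": [0,0,0]}
    - {"slide": [0,0,0],"twist": [0,0,0]}
    - {"slide": [0,0,0],"twist": [0,0,0]}
  claw: 1
  squeeze: 40

```text
time_s: 16.48
tool_pos: [0.4567, -0.2251, 0.0894]
orientation: [0.002, 0.96, 0.28, 0.002]
contact_force: [-0.4, 0.5, -1.3]
grip_width: 0.14
```

```bash
python3 to.py .4675 -.2519 .086 -58;python3 to.py .4859 -.2749 .086 -58
```

```text
t 16.48 pos [ 0.4567 -0.2251  0.0894] jaw -57.45 q6 0.47 F [-0.4  0.5 -1.3] w 0.14
slide total [-0.106  0.567  0.071] twist total [ 0.0007 -0.0006  0.0015]  slide if turned first [-0.101  0.568  0.069]
t 16.48 pos [ 0.4567 -0.2251  0.0894] jaw -57.45 q6 0.47 F [-0.4  0.5 -1.3] w 0.14
slide total [-0.044  1.153  0.074] twist total [ 0.0007 -0.0006  0.0015]  slide if turned first [-0.032  1.153  0.069]
```

Request:
jog_arm:
  rows:
    - {"slide": [-0.03,0.14,0.04],"twist": [0,0,0]}
    - {"slide": [-0.03,0.14,0.01],"twist": [0,0,0]}
    - {"slide": [-0.02,0.14,0],"twist": [0,0,0]}
    - {"slide": [0,0.14,0],"twist": [0,0,0]}
    - {"slide": [0,0.14,0],"twist": [0,0,0]}
    - {"slide": [0.01,0.14,0],"twist": [0,0,0]}

```text
time_s: 16.98
tool_pos: [0.4777, -0.2643, 0.0894]
orientation: [0.002, 0.96, 0.281, 0.003]
contact_force: [1.5, 4.2, 1.0]
grip_width: 0.141
```

```bash
python3 to.py .4859 -.2749 .086 -58
```

```text
t 16.98 pos [ 0.4777 -0.2643  0.0894] jaw -57.39 q6 0.43 F [1.5 4.2 1. ] w 0.141
slide total [0.024 0.267 0.069] twist total [ 0.0008 -0.0007  0.0017]  slide if turned first [0.027 0.267 0.067]
```

Request:
jog_arm:
  rows:
    - {"slide": [0.01,0.13,0.03],"twist": [0,0,0]}
    - {"slide": [0.01,0.12,0],"twist": [0,0,0]}
    - {"slide": [0,0,0],"twist": [0,0,0]}

```text
time_s: 17.23
tool_pos: [0.4886, -0.2759, 0.0894]
orientation: [0.002, 0.96, 0.281, 0.005]
contact_force: [-1.2, 2.1, 1.2]
grip_width: 0.143
```

```bash
cat > m.py <<'E'
from h import *
import sys
pp=P('wrist');s=get_state();I,D=camera('wrist');cv2.imwrite(f'pics/w{sys.argv[1]}.png',I)
K,R,t=pp
v,u=np.mgrid[0:400,0:640]
X=(np.stack([(u-K[0,2])/K[0,0]*D,(v-K[1,2])/K[1,1]*D,D],-1)-t)@R
m=(D>0)&(X[...,2]>.08)&(X[...,2]<.092)&(np.hypot(X[...,0]-.5666,X[...,1]+.19)<.05)
p=X[m][:,:2];r=cv2.minAreaRect((p*1000).astype(np.float32));print('frame top',m.sum(),r)
c=p.mean(0);_,_,V=np.linalg.svd(p-c);print('svd normal deg',np.degrees(np.arctan2(V[1][1],V[1][0]))%180, c)
q=s['tool_pos'][:2];pv=np.array([.5697,-.189]);d=pv-q;N=np.arctan2(d[1],d[0]);print('pin',q,'r',np.hypot(*d),'N deg',np.degrees(N),'m',N-.302)
for Nn in (N,np.radians(r[2])):
    a=2*Nn-.040;M=np.array([.5774,.3444])-pv;e=np.array([-np.sin(a),np.cos(a)]);print('miss mm',1000*M@e,'needed N deg',np.degrees((.04+np.arctan2(M[1],M[0]))/2))
E
python3 to.py .4859 -.2749 .086 -58; python3 m.py 11
```

```text
t 17.23 pos [ 0.4886 -0.2759  0.0894] jaw -57.41 q6 0.42 F [-1.2  2.1  1.2] w 0.143
slide total [-0.035 -0.047  0.068] twist total [ 0.0012 -0.0013  0.0016]  slide if turned first [-0.035 -0.046  0.068]
frame top 2870 ((565.8242797851562, -192.7610321044922), (11.542630195617676, 69.99276733398438), 46.657936096191406)
svd normal deg 46.57677188095053 [ 0.56578358 -0.19372218]
pin [ 0.48862143 -0.27592124] r 0.1188656252252577 N deg 46.99182315651753 m 0.5181620355961456
miss mm -23.44445371807649 needed N deg 45.732392098956716
miss mm -17.231660741280965 needed N deg 45.732392098956716
```

View pics/w11.png

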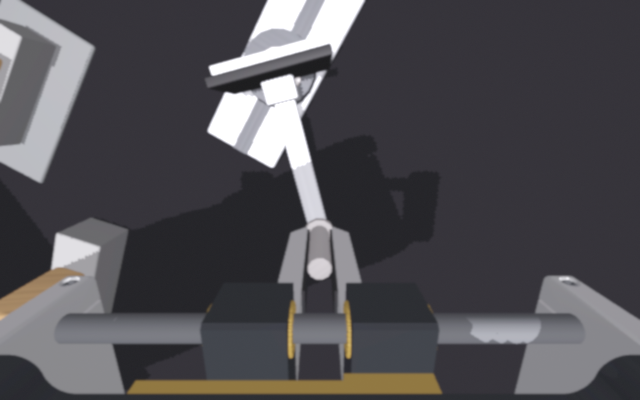

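Request:
jog_arm:
  rows:
    - {"slide": [-0.02,-0.04,0.02],"twist": [0,0,0]}
    - {"slide": [0,0,0],"twist": [0,0,0]}
    - {"slide": [0,0,0],"twist": [0,0,0]}

```text
time_s: 17.53
tool_pos: [0.4875, -0.2749, 0.0894]
orientation: [0.003, 0.96, 0.281, 0.006]
contact_force: [0.8, 3.4, 0.9]
grip_width: 0.141
```

```bash
python3 m.py 12;python3 to.py .4859 -.2749 .086 -58
```

```text
frame top 2871 ((565.822998046875, -192.76963806152344), (11.529037475585938, 70.089599609375), 45.89573287963867)
svd normal deg 45.85472824656446 [ 0.56571855 -0.19363363]
pin [ 0.48749592 -0.2749153 ] r 0.11890731004730264 N deg 46.26459377809362 m 0.5054694885254165
miss mm -9.909617254360796 needed N deg 45.732392098956716
miss mm -3.0415705530826194 needed N deg 45.732392098956716
t 17.58 pos [ 0.4874 -0.2749  0.0894] jaw -57.39 q6 0.42 F [-0.7  2.7  2.7] w 0.143
slide total [-0.027 -0.017  0.067] twist total [ 0.0014 -0.0014  0.0017]  slide if turned first [-0.026 -0.016  0.067]
```

Request:
jog_arm:
  rows:
    - {"slide": [-0.005,-0.015,0],"twist": [0,0,0]}
    - {"slide": [0,0,0],"twist": [0,0,0]}
    - {"slide": [0,0,0],"twist": [0,0,0]}
    - {"slide": [0,0,0],"twist": [0,0,0]}

```text
time_s: 17.92
tool_pos: [0.4867, -0.2742, 0.0893]
orientation: [0.003, 0.96, 0.281, 0.005]
contact_force: [0.2, 3.9, 2.9]
grip_width: 0.141
```

```bash
python3 m.py 13; python3 - <<'E'
from h import *
I,_=camera('side');J,_=camera('scene');cv2.imwrite('pics/s14.png',np.hstack([cv2.resize(I[120:350,200:490],(400,318)),cv2.resize(J[110:330,90:500],(400,318))]))
E
python3 m.py 15
```

```text
frame top 2877 ((565.7708740234375, -192.72523498535156), (11.518645286560059, 70.0277099609375), 45.33828353881836)
svd normal deg 45.32808039690471 [ 0.56564153 -0.19356504]
pin [ 0.48669935 -0.27415916] r 0.11891673958922377 N deg 45.73541352890298 m 0.49623355084051585
miss mm -0.05626238646562776 needed N deg 45.732392098956716
miss mm 7.338508307712449 needed N deg 45.732392098956716
frame top 2873 ((565.719482421875, -192.7763214111328), (11.432682991027832, 69.94740295410156), 45.413597106933594)
svd normal deg 45.27331343198222 [ 0.56566547 -0.19359599]
pin [ 0.48671197 -0.27418631] r 0.11892737691199648 N deg 45.74889483131856 m 0.49646884395512475
miss mm -0.3072992168488822 needed N deg 45.732392098956716
miss mm 5.936194853546844 needed N deg 45.732392098956716
```

View pics/s14.png

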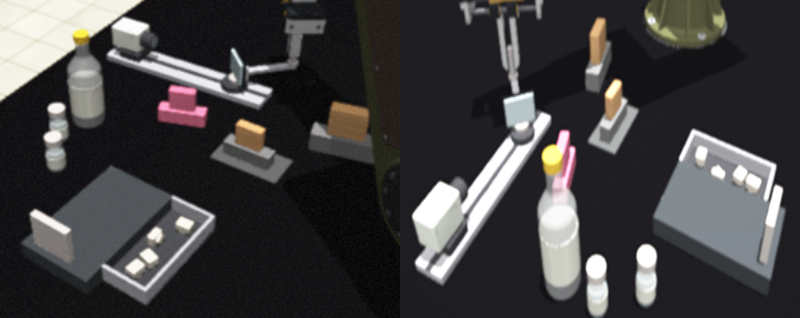

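```bash
python3 -c "
from cell import *
s=get_state();print(s['time_s'],s['tool_pos'],s['grip_width'],s['contact_force'])
print(close_job())"
```

```text
18.1167 [ 0.48671316 -0.27421313  0.08934456] 0.14508191170309487 [0.96600364 4.06200857 2.97983296]
the job is handed in; nothing more can be done
None
```

I finished the job and handed it in at 18.1 s, with the gripper still holding the pin. No verdict was reported.

**Pieces:** I swept all four into the trough in two strokes with the scraper from the mat. In the last pictures the plate was empty and four pieces lay in the trough. The gripper and fingers stayed above the pieces throughout.

**Scraper:** It stands upright on its mat, confirmed in three views after release. I pressed it down with about 17 N before letting go.

**Mirror:** I swung it about 0.49 rad. The last two checks disagree a little:
- The pin position puts the sightline within 1 mm of the mark's centre.
- The measured frame angle puts it 6–7 mm off. Either way it is well inside the mark's 25 mm radius.

I worked this out from measured geometry; the bench camera's own view could not be checked. The mark's position comes from the board's outline, because the printed mark could not be made out in the pictures.

The bottle, jars and the other two blocks were left alone.

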